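# Charge the vibratory finishing bowl

## Robot

A 7-joint arm with a two-finger parallel gripper is mounted at the origin on a cart in front of the work surface, level with it; the furniture and walls round the work are solid. World frame = base frame: x ahead of the robot, y to its left, z up, the work surface at z = 0. Lengths are in m, angles in rad, forces in N, time in s.
With the tool pointing down it reaches from about 0.4 to 0.875 m from the base axis. Payload 6.5 kg.
Tool frame: the origin (TCP) lies at the very end of the fingers, on their centre line; the grasp point (between the pads) lies 19 mm behind it; z points along the fingers, y is the line along which they close (so a half turn about z gives the same grasp; the last joint's range is limited). The gripper opens to 85 mm and grips with 20 to 120 N. Pads are 22 mm wide; open, the fingers measure 114 mm over their backs; the gripper's body (76 mm by 85 mm) begins 54 mm behind the grasp point. The pads swing forward as they close: fully open they stand 13 mm farther back than shut.
Start: joints at [-1.306, 0.536, -0.004, 1.538, 0.003, 1.067, -0.071], TCP at [0.211, 0.615, 0.231] pointing down, gripper open.
Joint ranges: [-2.7, 2.7], [-0.37, 2.16], [-1.27, 1.26], [0.24, 2.4], [-1.31, 4.45], [0.19, 1.91], [-2.76, 2.76]. Speed limits (rad/s): [2.39, 2.39, 3.14, 3.14, 3.14, 3.14, 3.14].

## Interface

Orientations are given as a rotation vector (axis times angle).
In Python, from workcell import observe, read_camera, sign_off, cut_out gives the robot as it stands.
- The arm moves only by the shell command python3 -m crank 'ROWS' [FORCE]. ROWS is JSON, one flat list of numbers, 7 for each row, row after row: the turn, a rotation vector about the tool's x, y, z in degrees, then the shift along the tool's x, y, z in m, then the closure in counts, from 0 (fully open) to 255 (shut). A call has 1 to 20 rows; each row is the pose to reach, as a shift and turn from the pose commanded when the call began, along the tool's axes at that moment; what a row does not reach only later rows make up. A row lasts 1/8 s, in which the tool goes at most 62.5 mm and 10.7 degrees, less where a joint would pass 70% of its speed; a pose out of reach is approached as far as the arm can. A call with a gripper value outside its range is refused whole. The fingers move at their own pace and stop on an object; FORCE is the grip in N (left out, the last holds). Time passes only in rows, so rows that repeat a pose let the fingers close. It gives the time, the measured TCP pose, the force, the opening and the grip force at its end, in the units of the state.
- observe(): the state, without advancing time (a new reading comes with each control period).
- read_camera(name): name is "scene" or "top" or "wrist"; returns a dict with "img" (480x640x3 uint8, red, green, blue), "intrinsics" (3x3 intrinsics, pixels), "pose" (4x4, takes a point from camera to world coordinates). Camera axes: x right, y up, looking along -z (the intrinsics and any distortion apply to the point x, -y, -z); pixel columns grow to the right and rows downward; lengths in m; the calibration is good to about 2 mm. A picture is of the moment at which its call begins. There is no depth.
- sign_off(): hands the job in; it is judged then, once.
Trained networks look in the newest picture that a camera, given by its name, has taken for a name from the list of things; names that differ only in an ending like _2 or _b are one class to them, and where a whole thing is asked for, a point or a joint stands for the part that bears it (a point fixed in the world has none). Each returns a list of dicts, best first, with "score" (0 to 1); they miss things now and then, are a little off and sometimes report something else, mostly with a low value. They report only what shows in the picture. A call takes as long as a camera call.
- cut_out(camera, query): "region" (480x640 bool, what is visible of it) and "rect" ([centre column, centre row, width, height] in pixels, round what is visible of it).
The state is a dict: "time_s": time; "joint_positions": joint angles; "qd": joint speeds; "tau": joint torques, N m; "eef_pos": TCP position; "tcp_rot": TCP orientation; "contact_force": force on the tool from outside, world axes, zero at the start; "wrist_torque": the same for the moment, N m; "grip_width": finger opening in m; "finger_force": force on a finger pad.
Only numpy, scipy, OpenCV 4.12 (cv2) and the standard library are available. Lean on these libraries where they do the work, as an engineer would, in place of code of your own. Each camera call takes 0.05 s, during which the arm holds its last target. There are 200 camera calls.

## Task

Load the vibratory finishing bowl and start it. First slide the large brass collar, then the rubber spacer, then the small brass collar down the spindle in the bowl, each fully home. Then move all the green media from the tray into the bowl with the scoop, not with the fingers; hang the scoop level by its handle on the hook of the stand, and last press the green start button right in. Leave the V-block where it stands.

Things in the scene. Friction and masses are not known exactly. Their poses are not given: they have to be found in the camera images.
- tumbler: vibratory finishing bowl, fixed: blue base, open dark blue bowl, rim at z = 124 mm, 209 mm outside, 198 mm inside diameter; flat inner floor at z = 64 mm, about 165 mm across; a steel spindle in its middle. In front, 145 mm towards its -x, a grey switch box (66 x 78 x 50 mm high) with a green button. Origin on the bench under the bowl's middle, z up
- spindle_foot (a point): the seat of the spindle: a flat round shoulder of 48 mm diameter, 14 mm above the bowl's floor and 78 mm above the bench; the point is on the spindle's axis. From here the smooth spindle, 10 mm in diameter, rises 52 mm, the last 6 mm tapering to 4 mm
- start_button (a joint): travel of the start button in m: 0 out, 0.005 fully pressed; spring, about 4 N fully down; springs back
- start_button_top (a point): centre of the top of the green start button (24 mm diameter, about 72 mm above the bench, pressed straight down)
- media_tray: shallow dark metal tray, fixed: floor 240 mm (its x) by 150 mm (its y), 3 mm thick; walls 56 mm high, nearly upright (3 mm wider at the rim). Origin on the bench under the floor's middle, z up. The media lie at its +x end; the scoop lies flat in its -x half, lip towards the media
- hook_stand: steel stand, fixed: round foot of 76 mm, upright of 14 mm diameter and 244 mm height, from which a level round arm of 8 mm diameter (axis at z = 230 mm) reaches out along the body's -x; its end, 125 mm from the upright, is turned up to z = 251 mm. Origin on the bench under the upright
- hook_seat (a point): top of the hook's arm, 95 mm from the upright's axis and 30 mm inside the turned-up end: where a handle hangs
- scoop: steel hand scoop, 0.18 kg, open towards its +x. Origin under the flat bottom, z up. Bottom 3 mm thick, 84 mm wide (y), from the back wall at x = -55 mm to the lip at x = +60 mm, thinning to a sharp edge over the last 25 mm. Side and back walls 3 mm thick, 40 mm high; from x = -12 mm the sides fall to 4 mm at x = 30 mm. A black strap handle runs along x over it
- handle_peak (a point): underside of the scoop's handle at its peak, scoop x = -13, z = 90 mm, above the centre of mass; 50 mm free above the side walls for a hook across. The strap, 14 mm wide (y), 12 mm high, flat upright sides, leaves the back wall, slants to (x -76, z 88), rises to the peak (z 96, mid-strap), falls to (x 40, z 88). Grip from above at x = -65 to -25
- large_collar: brass collar, 48 mm outside diameter, 13 mm bore, 16 mm high, lying flat. Origin at the centre of its underside
- small_collar: brass collar, 38 mm outside diameter, 13 mm bore, 16 mm high, lying flat. Origin at the centre of its underside
- rubber_spacer: black rubber ring, 42 mm outside diameter, 13 mm bore, 7 mm thick, lying flat. Origin at the centre of its underside
- v_block: steel V-block, 58 x 44 x 40 mm; a bystander
- media_0: piece of finishing media: green plastic ball of 23 mm with six small flats (21 mm apart) on which it rests, 12 g, smooth (friction about 0.25). Origin at its centre. Of eight, five to eight are present
- media_1: piece of finishing media: green plastic ball of 23 mm with six small flats (21 mm apart) on which it rests, 12 g, smooth (friction about 0.25). Origin at its centre. Of eight, five to eight are present
- media_2: piece of finishing media: green plastic ball of 23 mm with six small flats (21 mm apart) on which it rests, 12 g, smooth (friction about 0.25). Origin at its centre. Of eight, five to eight are present
- media_3: piece of finishing media: green plastic ball of 23 mm with six small flats (21 mm apart) on which it rests, 12 g, smooth (friction about 0.25). Origin at its centre. Of eight, five to eight are present
- media_4: piece of finishing media: green plastic ball of 23 mm with six small flats (21 mm apart) on which it rests, 12 g, smooth (friction about 0.25). Origin at its centre. Of eight, five to eight are present
- media_5: piece of finishing media: green plastic ball of 23 mm with six small flats (21 mm apart) on which it rests, 12 g, smooth (friction about 0.25). Origin at its centre. Of eight, five to eight are present
- media_6: piece of finishing media: green plastic ball of 23 mm with six small flats (21 mm apart) on which it rests, 12 g, smooth (friction about 0.25). Origin at its centre. Of eight, five to eight are present
- media_7: piece of finishing media: green plastic ball of 23 mm with six small flats (21 mm apart) on which it rests, 12 g, smooth (friction about 0.25). Origin at its centre. Of eight, five to eight are present

How it is judged:
On the way, in this order (a step that is already met when the one before it is completed fails the run):
1. the large collar, the rubber spacer and the small collar are stacked in that order on the spindle, fully home (horizontal distance between each of large_collar, rubber_spacer, small_collar and spindle_foot below 0.004 m and z of large_collar in the frame of spindle_foot between -0.003 and 0.003 m and z of rubber_spacer in the frame of spindle_foot between 0.013 and 0.019 m and z of small_collar in the frame of spindle_foot between 0.02 and 0.026 m), for 0.3 s.
2. all the media present are in the bowl (horizontal distance between each of media_0, media_1, media_2, media_3, media_4, media_5, media_6, media_7 and spindle_foot below 0.1 m and z of media_0 in the frame of tumbler between 0.066 and 0.118 m and z of media_1 in the frame of tumbler between 0.066 and 0.118 m and z of media_2 in the frame of tumbler between 0.066 and 0.118 m and z of media_3 in the frame of tumbler between 0.066 and 0.118 m and z of media_4 in the frame of tumbler between 0.066 and 0.118 m and z of media_5 in the frame of tumbler between 0.066 and 0.118 m and z of media_6 in the frame of tumbler between 0.066 and 0.118 m and z of media_7 in the frame of tumbler between 0.066 and 0.118 m), for 0.3 s.
3. the scoop hangs still on the hook, let go (contact force between scoop and hook_stand above 0.8 N and distance between handle_peak and hook_seat below 0.035 m and angle between scoop's own z axis and vertical below 0.35 rad and contact force between the fingers and scoop below 0.1 N and linear speed of scoop below 0.04 m/s), for 0.5 s.
4. the start button is pressed in (value of joint start_button above 0.0038 m), for 0.1 s.
At the end, for the whole second after the job is handed in: The collars and spacer lie home on the spindle in order (each within 4 mm of the axis, 3 mm of its height); every piece of media present lies in the bowl below the rim; the scoop hangs still on the hook (handle peak within 35 mm of the seat, tilted under 20 degrees), let go (all of step 1 and all of step 2 and all of step 3); the robot touches nothing.
It fails at once if the fingers handle a piece of media (more than 3 N) (contact force between the fingers and media_0 above 3 N or contact force between the fingers and media_1 above 3 N or contact force between the fingers and media_2 above 3 N or contact force between the fingers and media_3 above 3 N or contact force between the fingers and media_4 above 3 N or contact force between the fingers and media_5 above 3 N or contact force between the fingers and media_6 above 3 N or contact force between the fingers and media_7 above 3 N).
It fails at once if the V-block is moved more than 30 mm (distance of v_block from where it was at the start of the episode above 0.03 m).
Of media_0, media_1, media_2, media_3, media_4, media_5, media_6, media_7 only 5 to 8 are there at a start; the rules pass over those that are not, and their reading is None.
At some moment in a run one of large_collar, small_collar, rubber_spacer may be knocked a few centimetres aside while the robot is not near it.
It also fails if it takes over 210 s, if anything falls off the work surface, if the arm or the gripper's body presses on something with over 40 N, if the wrist force passes 120 N, or if a joint passes its speed limit or range.

## Working session

There is one attempt and no reset: what is moved stays moved. The work goes in short steps, Python scripts to look and compute and a shell command to move; the robot and the scene stay as the last step left them, time stands still between calls to the robot, and variables do not carry over. Pictures are saved under pics/ and viewed, at most 14 in all, crops included, and the job is handed in when it is done.

```bash
ls; mkdir -p pics; python3 - <<'E'
from workcell import *
import cv2
s=observe();print(s)
for n in ["scene","top"]:
    r=read_camera(n);cv2.imwrite(f"pics/{n}0.png",r["img"][:,:,::-1]);print(n,r["intrinsics"],r["pose"],[k for k in r])
E
```

```text
pics
{'time_s': 0.0, 'joint_positions': array([-1.30622683,  0.53718767, -0.0044119 ,  1.53885833,  0.00259576,
        1.06731999, -0.07119118]), 'qd': array([ 6.29381977e-04, -8.28007656e-04,  9.25614018e-04, -8.14823483e-04,
       -6.01569212e-04, -2.23613808e-05, -1.36750548e-03]), 'tau': array([-9.75534458e-04, -5.83398414e+01,  1.04814425e+00, -2.59111243e+01,
        1.22909443e-02,  9.27230401e-03, -2.61585961e-05]), 'eef_pos': array([0.21092723, 0.61415464, 0.23040519]), 'tcp_rot': array([-5.17094566e-01, -3.09858869e+00,  2.76620393e-03]), 'contact_force': array([ 0.70719815,  0.13129802, -0.0566967 ]), 'wrist_torque': array([-0.00874493, -0.04250753,  0.01051426]), 'finger_force': 0.0, 'grip_width': 0.08533298944173677}
scene [[598.3483824    0.         321.4123443 ]
 [  0.         598.3483824  243.21038634]
 [  0.           0.           1.        ]] [[ 0.77168738  0.32386823 -0.54736455 -0.10552883]
 [-0.63544597  0.35663836 -0.68484852 -0.92947288]
 [-0.02658948  0.87630956  0.48101409  0.78507622]
 [ 0.          0.          0.          1.        ]] ['img', 'intrinsics', 'pose']
top [[455.67384008   0.         313.15522818]
 [  0.         455.67384008 244.2853047 ]
 [  0.           0.           1.        ]] [[-0.01234803  0.99454187 -0.10360499  0.45449229]
 [-0.99991212 -0.01278144 -0.00352046 -0.08502314]
 [-0.00482546  0.10355242  0.99461229  1.39093455]
 [ 0.          0.          0.          1.        ]] ['img', 'intrinsics', 'pose']
```

View pics/scene0.png

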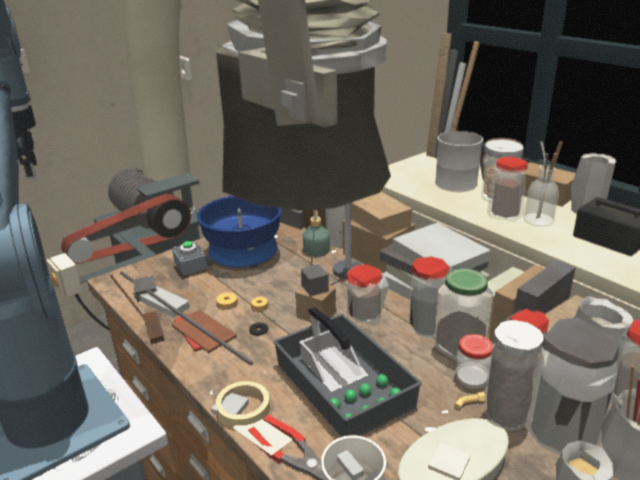

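View pics/top0.png

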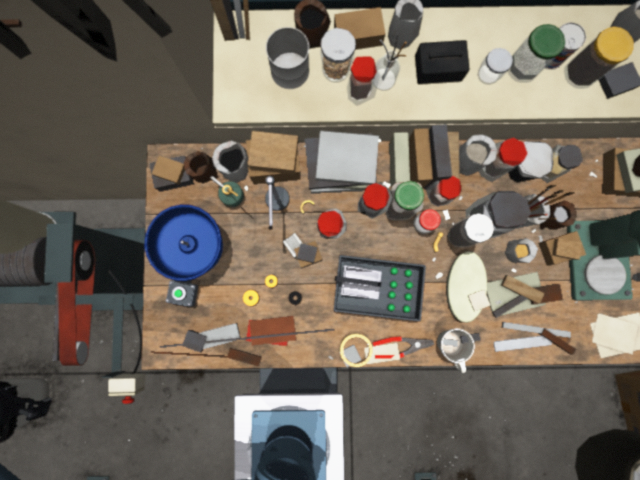

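The images show the bowl at top-view pixel (184,242) and the switch box at (180,294). The large collar is at (251,297), the small collar at (271,281) and the rubber ring at (295,297). The tray is centred at about (379,289), with the scoop on its left and 8 media in a 2x4 pattern on its right. The hook stand's foot is at (277,197) and its arm points down the image at x≈270.

```bash
cat > h.py <<'E'
import numpy as np,cv2
from scipy.spatial.transform import Rotation as R
from workcell import *
def unproj(c,px,z):
    K=c["intrinsics"];P=c["pose"]
    d=np.array([(px[0]-K[0,2])/K[0,0],-(px[1]-K[1,2])/K[1,1],-1]);d=P[:3,:3]@d;o=P[:3,3]
    return o+d*(z-o[2])/d[2]
def proj(c,p):
    K=c["intrinsics"];P=c["pose"];q=P[:3,:3].T@(np.array(p)-P[:3,3])
    return np.array([K[0,2]-K[0,0]*q[0]/q[2],K[1,2]+K[1,1]*q[1]/q[2]])
def local(p,rot=None,yaw=None):
    """shift (tool axes, m) from the present pose to TCP position p, and the turn (deg) to tool-down with tool-y at yaw"""
    s=observe();T=R.from_rotvec(s["tcp_rot"]).as_matrix()
    sh=T.T@(np.array(p)-s["eef_pos"])
    out=None
    if yaw is not None:
        best=None
        for k in (0,1):
            a=yaw+np.pi*k;y=np.array([np.cos(a),np.sin(a),0]);z=np.array([0,0,-1.]);G=np.c_[np.cross(y,z),y,z]
            rv=np.degrees(R.from_matrix(T.T@G).as_rotvec())
            if best is None or np.linalg.norm(rv)<np.linalg.norm(best):best=rv
        out=best
    return np.round(sh,4),out if out is None else np.round(out,1)
def st():
    s=observe();T=R.from_rotvec(s["tcp_rot"]).as_matrix()
    print("t",round(s["time_s"],2),"p",s["eef_pos"].round(4),"y",T[:,1].round(3),"z",T[:,2].round(3),"f",s["contact_force"].round(1),"w",round(s["grip_width"],4),"ff",round(s["finger_force"],1),"j",s["joint_positions"].round(2))
E
python3 - <<'E'
from h import *
zt=dict(tumbler=.124,large_collar=.016,small_collar=.016,rubber_spacer=.007,media_tray=.056,v_block=.04,scoop=.04,hook_stand=.23,media_0=.014,start_button=.06)
for cam in ["top","scene"]:
    c=read_camera(cam)
    for n,z in zt.items():
        for r in cut_out(cam,n)[:10 if n=="media_0" else 1]:
            ys,xs=np.nonzero(r["region"]);m=(xs.mean(),ys.mean())
            rc,(w,h),a=cv2.minAreaRect(np.c_[xs,ys].astype(np.float32))
            print(cam,n,round(r["score"],2),"px",np.round(m,1),"mean->",unproj(c,m,z)[:2].round(4),"rect->",unproj(c,rc,z)[:2].round(4),"wh",round(w),round(h),round(a,1),"n",len(xs))
    if cam=="top":
        im=cv2.resize(c["img"][180:340,140:440],None,fx=2.6,fy=2.6,interpolation=cv2.INTER_CUBIC);cv2.imwrite("pics/top1.png",im[:,:,::-1])
E
```

```text
top tumbler 0.64 px [182.8 249.2] mean-> [0.5775 0.2841] rect-> [0.5698 0.2972] wh 78 98 27.6 n 5391
top large_collar 0.69 px [250.5 297.7] mean-> [0.4392 0.1098] rect-> [0.4397 0.1097] wh 15 15 90.0 n 211
top small_collar 0.53 px [271.1 280.8] mean-> [0.4888 0.0476] rect-> [0.4883 0.0481] wh 12 12 90.0 n 134
top media_tray 0.64 px [384.9 289.9] mean-> [ 0.4572 -0.2876] rect-> [ 0.4632 -0.2735] wh 89 56 6.8 n 3413
top v_block 0.5 px [292.4 243.4] mean-> [ 0.5987 -0.0184] rect-> [ 0.5952 -0.0235] wh 18 14 53.1 n 189
top scoop 0.77 px [359.9 282.7] mean-> [ 0.4793 -0.2168] rect-> [ 0.4799 -0.2093] wh 46 29 9.5 n 1091
top hook_stand 0.93 px [275.2 197.7] mean-> [0.6979 0.0159] rect-> [0.6866 0.0126] wh 52 25 90.0 n 688
top media_0 0.62 px [394.1 270.6] mean-> [ 0.5148 -0.3234] rect-> [ 0.5138 -0.323 ] wh 6 6 90.0 n 39
top media_0 0.53 px [408.2 273.2] mean-> [ 0.5065 -0.3657] rect-> [ 0.5057 -0.3665] wh 7 7 90.0 n 50
top media_0 0.5 px [393.5 284.2] mean-> [ 0.4741 -0.3205] rect-> [ 0.4747 -0.3203] wh 6 5 90.0 n 33
top media_0 0.5 px [408.2 296.5] mean-> [ 0.437  -0.3633] rect-> [ 0.436
[... 1116 characters left out ...]
an-> [ 0.4727 -0.222 ] rect-> [ 0.4721 -0.2134] wh 87 49 49.1 n 3008
scene hook_stand 0.96 px [345.7 250.5] mean-> [ 0.5418 -0.192 ] rect-> [ 0.5686 -0.1755] wh 23 73 11.3 n 581
scene media_0 0.51 px [381.6 380.4] mean-> [ 0.5148 -0.3223] rect-> [ 0.515 -0.322] wh 11 11 26.6 n 108
scene media_0 0.44 px [350.4 395.5] mean-> [ 0.4436 -0.3138] rect-> [ 0.4437 -0.3138] wh 9 9 90.0 n 87
scene media_0 0.44 px [364.6 389.6] mean-> [ 0.4736 -0.3194] rect-> [ 0.4737 -0.3191] wh 11 11 90.0 n 117
scene media_0 0.43 px [394.4 390.9] mean-> [ 0.5125 -0.3579] rect-> [ 0.5123 -0.3576] wh 4 8 63.4 n 33
scene start_button 0.46 px [345.9 249.1] mean-> [0.7453 0.0388] rect-> [0.7811 0.0577] wh 27 75 11.1 n 694
```

View pics/top1.png

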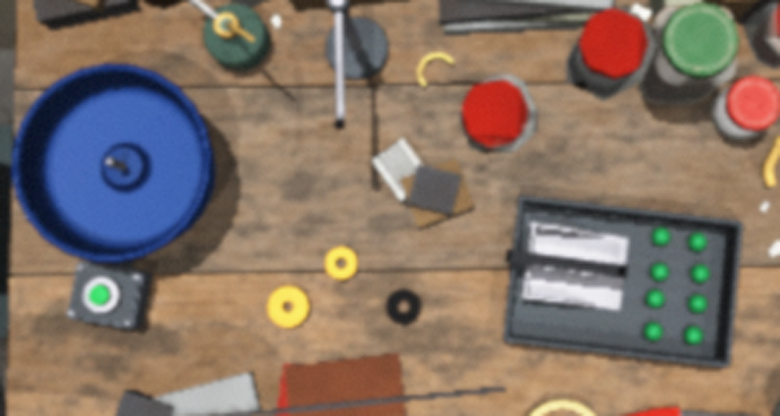

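```bash
python3 - <<'E'
from h import *
st()
c=read_camera("top")
f=lambda u,v,z:unproj(c,(u/2.6+140-.3,v/2.6+180-.3),z).round(4)[:2]
for n,u,v,z in [("bowlrim",114,162,.124),("shoulder",124,167,.078),("button",100,295,.072),("hooktip",340,123,.245),("hookarm",338,40,.234),("foot",357,48,.012),("collL",288,307,.016),("collS",341,263,.016),("rub",404,307,.007),("tray TL",520,200,.056),("tray TR",740,222,.056),("BR",725,364,.056),("BL",507,341,.056)]: print(n,f(u,v,z))
w=read_camera("wrist");P=w["pose"];s=observe();T=np.eye(4);T[:3,:3]=R.from_rotvec(s["tcp_rot"]).as_matrix();T[:3,3]=s["eef_pos"]
print((np.linalg.inv(T)@P).round(3),w["intrinsics"][0])
print(local((.437,.107,.23),yaw=np.pi/2), local((.437,.107,.23),yaw=0))
E
```

```text
t 1.2 p [0.2111 0.6148 0.2313] y [0.325 0.946 0.   ] z [ 0. -0. -1.] f [-0.2  0.2 -0.6] w 0.0856 ff 0.0 j [-1.31  0.54 -0.    1.54  0.    1.07 -0.07]
bowlrim [0.5975 0.2824]
shoulder [0.597  0.2844]
button [0.4553 0.3104]
hooktip [0.6194 0.0269]
hookarm [0.7042 0.0297]
foot [0.7422 0.0293]
collL [0.4389 0.1098]
collS [0.4887 0.0485]
rub [ 0.4371 -0.0236]
tray TL [ 0.5561 -0.1578]
tray TR [ 0.5281 -0.405 ]
BR [ 0.3703 -0.3824]
BL [ 0.3986 -0.1404]
[[ 0.     0.951  0.308  0.08 ]
 [ 1.    -0.    -0.     0.002]
 [-0.     0.308 -0.951 -0.143]
 [ 0.     0.     0.     1.   ]] [414.5268454    0.         318.44177171]
(array([-0.3785, -0.4069,  0.0013]), array([  0. ,   0. , -18.9])) (array([-0.3785, -0.4069,  0.0013]), array([ 0. ,  0. , 71.1]))
```

```bash
python3 -m crank '[0,0,-18.9,-0.378,-0.407,0,0, 0,0,-18.9,-0.378,-0.407,0,0, 0,0,-18.9,-0.378,-0.407,0,0, 0,0,-18.9,-0.378,-0.407,0,0, 0,0,-18.9,-0.378,-0.407,0,0, 0,0,-18.9,-0.378,-0.407,0,0, 0,0,-18.9,-0.378,-0.407,0,0, 0,0,-18.9,-0.378,-0.407,0,0, 0,0,-18.9,-0.378,-0.407,0,0, 0,0,-18.9,-0.378,-0.407,0,0, 0,0,-18.9,-0.378,-0.407,0,0, 0,0,-18.9,-0.378,-0.407,0,0]' 40
cat >> h.py <<'E'
def seen(cam,n,z,k=1):
    c=read_camera(cam);o=[]
    for r in cut_out(cam,n)[:k]:
        m=r["region"].astype(np.uint8);cs,_=cv2.findContours(m,cv2.RETR_EXTERNAL,cv2.CHAIN_APPROX_NONE);cn=max(cs,key=cv2.contourArea)
        (x,y),rad=cv2.minEnclosingCircle(cn)
        h=cv2.convexHull(cn)[:,0];W=np.array([unproj(c,p,z)[:2] for p in h])
        (wx,wy),wr=cv2.minEnclosingCircle((W*1000).astype(np.float32))
        o.append((round(r["score"],2),np.round([x,y],1),"circ mm",round(wx,1),round(wy,1),"r",round(wr,1)))
    return o
E
python3 - <<'E'
from h import *
st();w=read_camera("wrist");cv2.imwrite("pics/w1.png",w["img"][:,:,::-1])
for n,z in [("large_collar",.016),("small_collar",.016),("rubber_spacer",.007)]: print(n,seen("wrist",n,z,3))
E
```

```text
time_s: 2.8
eef_pos: [0.436, 0.1086, 0.2313]
tcp_rot: [0.003, -3.141, -0.001]
contact_force: [0.5, -0.2, -0.0]
grip_width: 0.0855
finger_force: 0.0
t 2.8 p [0.436  0.1086 0.2313] y [-0.002  1.     0.   ] z [-0.  0. -1.] f [ 0.5 -0.2 -0. ] w 0.0855 ff 0.0 j [-0.49  0.19  0.16  2.05 -0.04  0.9   1.27]
large_collar [(0.87, array([320.5, 196.6]), 'circ mm', 437.2, 112.6, 'r', 24.8)]
small_collar []
rubber_spacer [(0.6, array([175.8, 192.3]), 'circ mm', 436.2, -19.4, 'r', 21.7)]
```

View pics/w1.png

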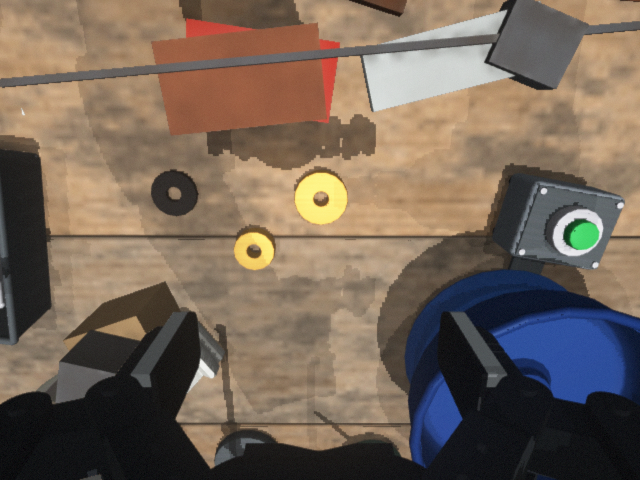

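Wrist view: the large collar is at (320,197), the small one at (254,250), the rubber at (175,192) and the button at (583,235). I'll grasp the large collar next.

```bash
python3 -m crank '[0,0,0,-0.0015,0.003,0.06,0, 0,0,0,-0.0015,0.003,0.12,0, 0,0,0,-0.0015,0.003,0.18,0, 0,0,0,-0.0015,0.003,0.22,0, 0,0,0,-0.0015,0.003,0.231,0, 0,0,0,-0.0015,0.003,0.231,0, 0,0,0,-0.0015,0.003,0.231,255, 0,0,0,-0.0015,0.003,0.231,255, 0,0,0,-0.0015,0.003,0.231,255, 0,0,0,-0.0015,0.003,0.231,255, 0,0,0,-0.0015,0.003,0.231,255]' 40
python3 - <<'E'
from h import *
st()
w=read_camera("wrist");cv2.imwrite("pics/w2.png",w["img"][:,:,::-1])
print(seen("wrist","large_collar",.016), seen("wrist","small_collar",.016), seen("wrist","rubber_spacer",.007))
E
```

```text
time_s: 4.53
eef_pos: [0.439, 0.1105, 0.002]
tcp_rot: [0.002, 3.139, 0.002]
contact_force: [-3.0, -1.0, 15.0]
grip_width: 0.0469
finger_force: 38.6
t 4.53 p [0.439  0.1105 0.002 ] y [0.001 1.    0.001] z [ 0.002  0.001 -1.   ] f [-3. -1. 15.] w 0.0469 ff 38.6 j [-0.41  0.63  0.08  2.17 -0.15  0.35  1.36]
[(0.84, array([318.3, 325.5]), 'circ mm', 435.5, 112.4, 'r', 26.4)] [(0.7, array([162.3, 463.3]), 'circ mm', 496.0, 49.9, 'r', 10.9)] [(0.62, array([  1., 317.]), 'circ mm', 436.6, -6.1, 'r', 18.2)]
```

View pics/w2.png

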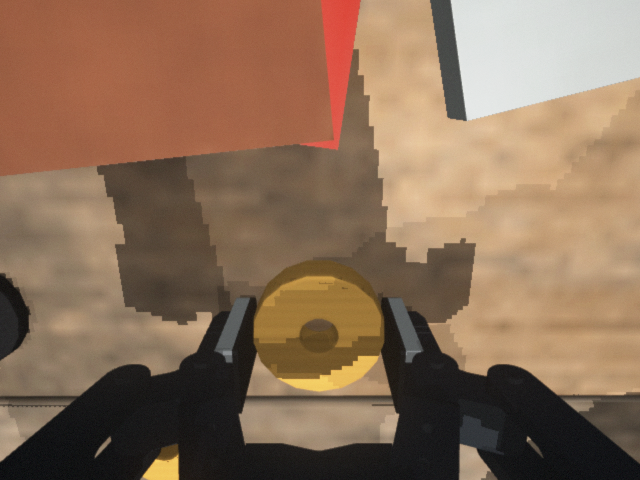

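The collar is gripped at 46.9 mm, and its bore shows at about (319,335). The fingertips are touching the bench. I'll lift it and carry it over the bowl.

```bash
python3 -m crank '[0,0,0,0,0,-0.06,255, 0,0,0,0,0,-0.12,255, 0,0,0,0,0,-0.18,255, 0,0,0,0,0,-0.213,255, 0,0,0,-0.05,0.05,-0.213,255, 0,0,0,-0.1,0.1,-0.213,255, 0,0,0,-0.12,0.14,-0.213,255, 0,0,0,-0.138,0.173,-0.213,255, 0,0,0,-0.138,0.173,-0.213,255, 0,0,0,-0.138,0.173,-0.213,255]' 40
python3 - <<'E'
from h import *
st()
w=read_camera("wrist");cv2.imwrite("pics/w3.png",w["img"][:,:,::-1])
print(seen("wrist","tumbler",.124),seen("wrist","large_collar",.22))
s=observe();print(unproj(w,(319,335),.016+s["eef_pos"][2]-.002))
E
```

```text
time_s: 6.12
eef_pos: [0.5756, 0.2818, 0.2132]
tcp_rot: [-0.002, -3.141, 0.002]
contact_force: [-0.6, -0.6, -2.1]
grip_width: 0.0463
finger_force: 42.3
t 6.12 p [0.5756 0.2818 0.2132] y [ 0.001  1.    -0.001] z [-0.001 -0.001 -1.   ] f [-0.6 -0.6 -2.1] w 0.0463 ff 42.3 j [-0.63  0.54  0.15  1.59 -0.09  1.02  1.12]
[(0.76, array([328.1, 190.7]), 'circ mm', 565.2, 289.7, 'r', 126.8)] [(0.81, array([318.4, 325.6]), 'circ mm', 577.0, 284.2, 'r', 27.8)]
[0.57469364 0.28406071 0.22763515]
```

View pics/w3.png

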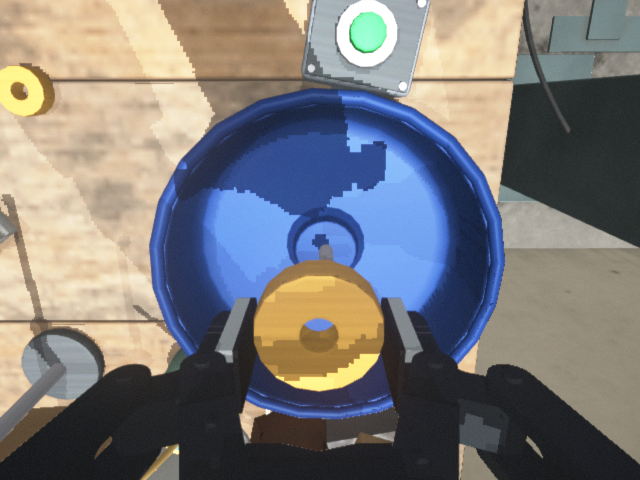

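```bash
python3 - <<'E'
from h import *
w=read_camera("wrist")
for px,z in [((327,252.5),.124),((326,242),.078),((326,250),.1)]: print(unproj(w,px,z))
# rim circle fit: hull of bowl mask above row 300 is noisy; refine by fitting circle to the blue outer edge
im=w["img"].astype(int);m=((im[:,:,2]>im[:,:,0]+50)&(im[:,:,2]>70)).astype(np.uint8)
cs,_=cv2.findContours(m,cv2.RETR_EXTERNAL,cv2.CHAIN_APPROX_NONE);c=max(cs,key=cv2.contourArea);h=cv2.convexHull(c)[:,0]
W=np.array([unproj(w,p,.122)[:2] for p in h])
from scipy.optimize import least_squares
r=least_squares(lambda q:np.hypot(*(W-q[:2]).T)-q[2],[.597,.284,.1],loss="soft_l1",f_scale=.001);print(r.x)
for p in ([.597,.284,.13],[.597,.284,.078]):print(proj(w,p))
t=read_camera("top");im=t["img"].astype(int);m=((im[:,:,2]>im[:,:,0]+40)&(im[:,:,2]>60)).astype(np.uint8);m[:,260:]=0;m[300:]=0
cs,_=cv2.findContours(m,cv2.RETR_EXTERNAL,cv2.CHAIN_APPROX_NONE);c=max(cs,key=cv2.contourArea);print(cv2.boundingRect(c))
print(seen("top","start_button",.072))
E
```

```text
[0.58270338 0.28915334 0.124     ]
[0.59186353 0.2893957  0.078     ]
[0.58987683 0.2890029  0.1       ]
[0.59732814 0.28872052 0.10775982]
[318.43007003 278.56802286]
[318.42049709 248.81287652]
(82, 199, 64, 101)
[(0.6, array([178.4, 292.8]), 'circ mm', 456.3, 309.8, 'r', 13.0)]
```

```bash
python3 -m crank '[0,0,0,0.05,0,0,255, 0,0,0,0.05,0,0,255, 0,0,0,0.05,0,0,255]'
python3 - <<'E'
from h import *
st()
w=read_camera("wrist");im=cv2.resize(w["img"][120:320,220:430],None,fx=3,fy=3,interpolation=cv2.INTER_CUBIC)
def P(p):
    q=proj(w,p);return (int((q[0]-220)*3),int((q[1]-120)*3))
for a in range(0,360,10):
    cv2.circle(im,P([.597+.024*np.cos(np.radians(a)),.288+.024*np.sin(np.radians(a)),.078]),1,(255,0,0),-1)
for z in (.078,.124,.130): cv2.circle(im,P([.597,.288,z]),2,(255,255,0),-1)
cv2.imwrite("pics/w4.png",im[:,:,::-1])
E
```

```text
time_s: 6.95
eef_pos: [0.5266, 0.2831, 0.2138]
tcp_rot: [0.001, 3.14, 0.001]
contact_force: [1.0, 0.0, -1.8]
grip_width: 0.0466
finger_force: 42.3
t 6.95 p [0.5266 0.2831 0.2138] y [0.001 1.    0.   ] z [ 0.001  0.    -1.   ] f [ 1.   0.  -1.8] w 0.0466 ff 42.3 j [-0.68  0.47  0.15  1.71 -0.08  0.97  1.07]
```

View pics/w4.png

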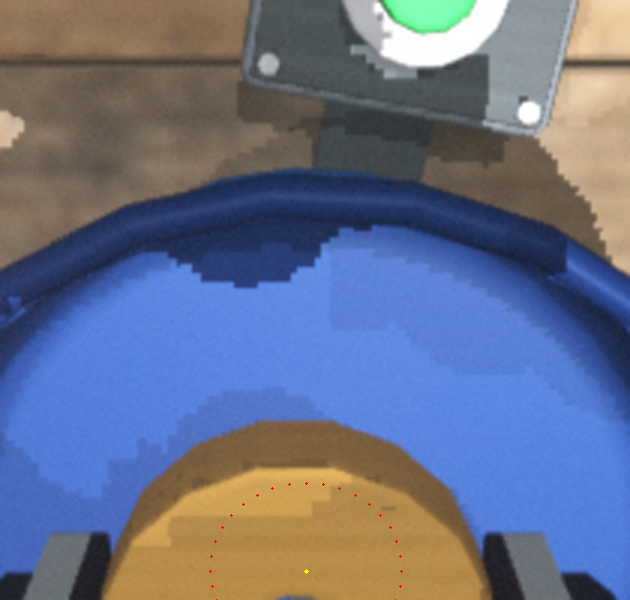

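The collar covers the spindle in this view, so I need to look from the other side (+x).

```bash
python3 -m crank '[0,0,0,-0.06,0,0,255, 0,0,0,-0.12,0,0,255, 0,0,0,-0.12,0,0,255, 0,0,0,-0.12,0,0,255]'
python3 - <<'E'
from h import *
st()
w=read_camera("wrist");im=cv2.resize(w["img"][80:340,220:480],None,fx=2.3,fy=2.3,interpolation=cv2.INTER_CUBIC)
def P(p):
    q=proj(w,p);return (int((q[0]-220)*2.3),int((q[1]-80)*2.3))
for a in range(0,360,10):
    cv2.circle(im,P([.597+.024*np.cos(np.radians(a)),.288+.024*np.sin(np.radians(a)),.078]),1,(255,0,0),-1)
for z in (.078,.124,.130): cv2.circle(im,P([.597,.288,z]),2,(255,255,0),-1)
cv2.imwrite("pics/w5.png",im[:,:,::-1])
E
```

```text
time_s: 7.5
eef_pos: [0.6464, 0.2826, 0.2127]
tcp_rot: [-0.003, -3.141, 0.001]
contact_force: [0.2, 0.4, -2.4]
grip_width: 0.0459
finger_force: 42.3
t 7.5 p [0.6464 0.2826 0.2127] y [ 0.002  1.    -0.   ] z [-0.001 -0.    -1.   ] f [ 0.2  0.4 -2.4] w 0.0459 ff 42.3 j [-0.58  0.66  0.16  1.39 -0.11  1.1   1.17]
```

View pics/w5.png

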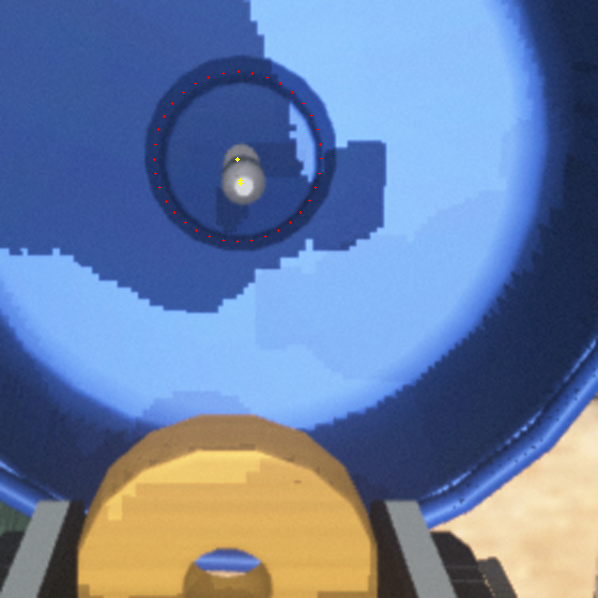

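Shoulder ring centre is at crop (240,153) and the spindle tip at (243,186). I'll work out the shift from bore to spindle in this same image.

```bash
python3 - <<'E'
from h import *
w=read_camera("wrist");st()
b=unproj(w,(319.1,335),.227)
t=unproj(w,(220+243/2.3,80+186/2.3),.130);f=unproj(w,(220+240.5/2.3,80+153/2.3),.078)
print(b,t,f,t-b,f-b,unproj(w,(319.1,325.5),.227-.008))
E
```

```text
t 7.6 p [0.6454 0.2833 0.2133] y [0. 1. 0.] z [-0.001  0.    -1.   ] f [-0.7 -0.1 -1.5] w 0.0464 ff 42.3 j [-0.58  0.65  0.16  1.4  -0.11  1.1   1.17]
[0.64505474 0.28540194 0.227     ] [0.59690701 0.28913453 0.13      ] [0.59462133 0.28928825 0.078     ] [-0.04814773  0.00373259 -0.097     ] [-0.05043342  0.00388631 -0.149     ] [0.64590663 0.28541741 0.219     ]
```

```bash
python3 -m crank '[0,0,0,0.0485,0.0038,0,255, 0,0,0,0.0485,0.0038,0,255, 0,0,0,0.0485,0.0038,0.04,255, 0,0,0,0.0485,0.0038,0.073,255, 0,0,0,0.0485,0.0038,0.08,255, 0,0,0,0.0485,0.0038,0.087,255, 0,0,0,0.0485,0.0038,0.094,255, 0,0,0,0.0485,0.0038,0.1,255, 0,0,0,0.0485,0.0038,0.1,255]'
python3 - <<'E'
from h import *
st()
E
```

```text
time_s: 8.72
eef_pos: [0.5975, 0.2866, 0.1131]
tcp_rot: [-0.001, -3.141, 0.0]
contact_force: [0.7, 0.5, -1.7]
grip_width: 0.0465
finger_force: 42.3
t 8.72 p [0.5975 0.2866 0.1131] y [ 0.001  1.    -0.   ] z [-0. -0. -1.] f [ 0.7  0.5 -1.7] w 0.0465 ff 42.3 j [-0.61  0.69  0.14  1.59 -0.12  0.87  1.14]
```

```bash
python3 -m crank '[0,0,0,0,0,0.015,255, 0,0,0,0,0,0.028,255, 0,0,0,0,0,0.033,255, 0,0,0,0,0,0.033,255]'
```

```text
time_s: 9.22
eef_pos: [0.597, 0.2864, 0.0803]
tcp_rot: [-0.001, -3.14, 0.001]
contact_force: [-2.8, -0.8, 5.0]
grip_width: 0.0466
finger_force: 42.8
```

```bash
python3 -m crank '[0,0,0,0,0,0,0, 0,0,0,0,0,0,0, 0,0,0,0,0,0,0, 0,0,0,0,0,0,0, 0,0,0,0,0,-0.06,0, 0,0,0,0,0,-0.12,0, 0,0,0,0,0,-0.14,0, 0,0,0,0.03,-0.06,-0.15,0, 0,0,0,0.06,-0.12,-0.15,0, 0,0,0,0.09,-0.18,-0.15,0, 0,0,0,0.12,-0.24,-0.15,0, 0,0,0,0.15,-0.3,-0.15,0, 0,0,0,0.16,-0.308,-0.15,0, 0,0,0,0.16,-0.308,-0.15,0]'
python3 - <<'E'
from h import *
st()
w=read_camera("wrist");cv2.imwrite("pics/w6.png",w["img"][:,:,::-1])
for n,z in [("large_collar",.016),("small_collar",.016),("rubber_spacer",.007)]: print(n,seen("wrist",n,z,3))
E
```

```text
time_s: 10.98
eef_pos: [0.4354, -0.0235, 0.2298]
tcp_rot: [-0.009, -3.14, 0.001]
contact_force: [0.1, 0.1, 0.1]
grip_width: 0.0852
finger_force: 0.0
t 10.97 p [ 0.4354 -0.0235  0.2298] y [ 0.006  1.    -0.   ] z [-0.002 -0.    -1.   ] f [0.1 0.1 0.1] w 0.0852 ff 0.0 j [-0.29  0.17  0.26  2.09 -0.06  0.89  1.58]
large_collar []
small_collar [(0.9, array([393. , 246.8]), 'circ mm', 485.5, 49.7, 'r', 20.7)]
rubber_spacer [(0.9, array([316., 191.]), 'circ mm', 435.6, -20.2, 'r', 21.3), (0.46, array([ 82.9, 250.8]), 'circ mm', 485.6, -244.1, 'r', 89.0), (0.36, array([ 80.9, 227. ]), 'circ mm', 487.8, -236.0, 'r', 131.2)]
```

View pics/w6.png

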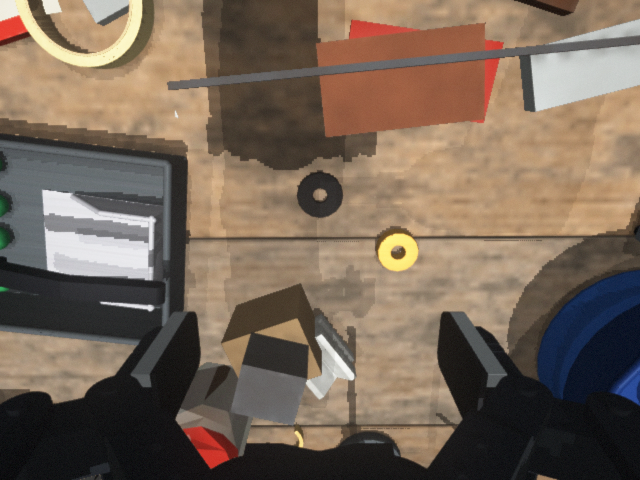

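The rubber ring's bore is at (320,194), close to the point under the TCP. The small collar is at (398,251), undisturbed. I'll grasp the rubber now.

```bash
python3 -m crank '[0,0,0,0,0.002,0.06,0, 0,0,0,0,0.002,0.12,0, 0,0,0,0,0.002,0.18,0, 0,0,0,0,0.002,0.215,0, 0,0,0,0,0.002,0.2263,0, 0,0,0,0,0.002,0.2263,0, 0,0,0,0,0.002,0.2263,255, 0,0,0,0,0.002,0.2263,255, 0,0,0,0,0.002,0.2263,255, 0,0,0,0,0.002,0.2263,255, 0,0,0,0,0.002,0.2263,255, 0,0,0,0,0.002,0.2263,255]' 30
python3 - <<'E'
from h import *
st()
E
```

```text
time_s: 12.82
eef_pos: [0.4419, -0.0189, 0.0069]
tcp_rot: [0.002, 3.133, 0.001]
contact_force: [-0.7, -0.2, 29.5]
grip_width: 0.0002
finger_force: 14.4
t 12.82 p [ 0.4419 -0.0189  0.0069] y [0.001 1.    0.001] z [ 0.009  0.001 -1.   ] f [-0.7 -0.2 29.5] w 0.0002 ff 14.4 j [-0.17  0.61  0.13  2.2  -0.24  0.33  1.73]
```

The tips passed over the ring: half closed, they stand higher than the TCP. I'll reopen, look, and go about 4 mm lower.

```bash
python3 -m crank '[0,0,0,0,0,-0.02,0, 0,0,0,0,0,-0.08,0, 0,0,0,0,0,-0.08,0, 0,0,0,0,0,-0.08,0]' 30
python3 - <<'E'
from h import *
st()
w=read_camera("wrist");im=w["img"];cv2.imwrite("pics/w7.png",im[:,:,::-1])
for n,z in [("rubber_spacer",.007)]: print(n,seen("wrist",n,z,3))
s=observe();print(proj(w,[s["eef_pos"][0],s["eef_pos"][1],.007]))
E
```

```text
time_s: 13.32
eef_pos: [0.4375, -0.0189, 0.0844]
tcp_rot: [0.001, 3.141, 0.0]
contact_force: [-0.6, 0.8, -0.5]
grip_width: 0.0725
finger_force: 0.0
t 13.32 p [ 0.4375 -0.0189  0.0844] y [0.001 1.    0.   ] z [ 0.001  0.    -1.   ] f [-0.6  0.8 -0.5] w 0.0725 ff 0.0 j [-0.24  0.44  0.22  2.19 -0.19  0.52  1.69]
rubber_spacer [(0.71, array([313.5, 246.2]), 'circ mm', 435.6, -19.3, 'r', 21.2)]
[314.25742993 247.25597336]
```

View pics/w7.png

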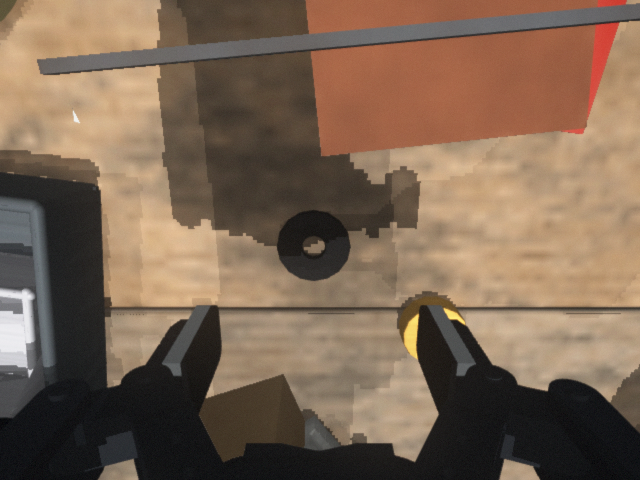

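```bash
python3 -m crank '[0,0,0,0.001,-0.002,0.05,0, 0,0,0,0.001,-0.002,0.078,0, 0,0,0,0.001,-0.002,0.0845,0, 0,0,0,0.001,-0.002,0.0845,0, 0,0,0,0.001,-0.002,0.0845,255, 0,0,0,0.001,-0.002,0.0845,255, 0,0,0,0.001,-0.002,0.0845,255, 0,0,0,0.001,-0.002,0.0845,255, 0,0,0,0.001,-0.002,0.0845,255]' 30
python3 - <<'E'
from h import *
st()
E
```

```text
time_s: 14.6
eef_pos: [0.437, -0.021, 0.0005]
tcp_rot: [0.001, 3.14, 0.001]
contact_force: [-2.0, 0.3, 12.1]
grip_width: 0.0398
finger_force: 28.8
t 14.6 p [ 0.437  -0.021   0.0005] y [0.001 1.    0.   ] z [ 0.001  0.    -1.   ] f [-2.   0.3 12.1] w 0.0398 ff 28.8 j [-0.17  0.63  0.14  2.2  -0.25  0.32  1.75]
```

```bash
python3 -m crank '[0,0,0,0,0,-0.06,255, 0,0,0,0,0,-0.12,255, 0,0,0,0,0,-0.18,255, 0,0,0,0,0.03,-0.213,255, 0,0,0,-0.02,0.09,-0.213,255, 0,0,0,-0.04,0.15,-0.213,255, 0,0,0,-0.06,0.21,-0.213,255, 0,0,0,-0.1,0.25,-0.213,255, 0,0,0,-0.15,0.28,-0.213,255, 0,0,0,-0.208,0.304,-0.213,255, 0,0,0,-0.208,0.304,-0.213,255, 0,0,0,-0.208,0.304,-0.213,255]'
python3 - <<'E'
from h import *
st()
w=read_camera("wrist");im=w["img"][80:420,200:460];im=cv2.resize(im,None,fx=1.76,fy=1.76,interpolation=cv2.INTER_CUBIC)
cv2.imwrite("pics/w8.png",im[:,:,::-1])
E
```

```text
time_s: 16.1
eef_pos: [0.644, 0.2821, 0.2121]
tcp_rot: [-0.002, -3.14, 0.001]
contact_force: [0.6, -0.5, 0.0]
grip_width: 0.0398
finger_force: 30.3
t 16.1 p [0.644  0.2821 0.2121] y [ 0.001  1.    -0.001] z [-0.001 -0.001 -1.   ] f [ 0.6 -0.5  0. ] w 0.0398 ff 30.3 j [-0.6   0.65  0.2   1.4  -0.14  1.1   1.19]
```

View pics/w8.png

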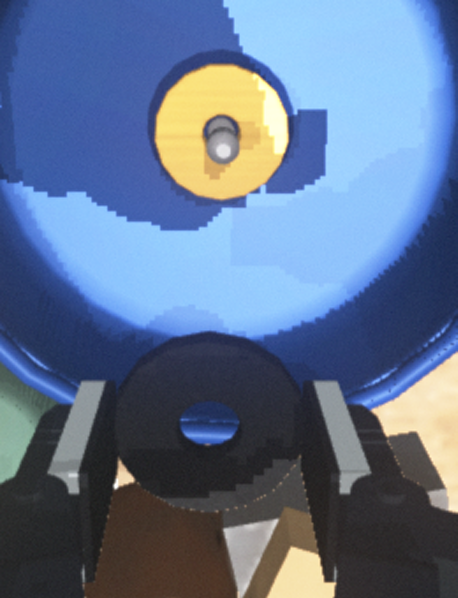

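The collar is home. The rubber's bore is at crop (210,424) and the spindle tip at (222,147).

```bash
python3 - <<'E'
from h import *
w=read_camera("wrist");st();g=1.76
b=unproj(w,(200+210/g,80+424/g),.219);t=unproj(w,(200+222/g,80+147/g),.130)
print(b,t,t-b)
E
```

```text
t 16.2 p [0.6436 0.2821 0.2129] y [ 0.001  1.    -0.   ] z [-0.001 -0.    -1.   ] f [-0.3  0.8  0.4] w 0.0401 ff 30.3 j [-0.6   0.65  0.2   1.4  -0.14  1.1   1.19]
[0.64168818 0.28445271 0.219     ] [0.59623292 0.28832504 0.13      ] [-0.04545527  0.00387234 -0.089     ]
```

```bash
python3 -m crank '[0,0,0,0.0455,0.0039,0,255, 0,0,0,0.0455,0.0039,0,255, 0,0,0,0.0455,0.0039,0.04,255, 0,0,0,0.0455,0.0039,0.073,255, 0,0,0,0.0455,0.0039,0.08,255, 0,0,0,0.0455,0.0039,0.087,255, 0,0,0,0.0455,0.0039,0.094,255, 0,0,0,0.0455,0.0039,0.1,255, 0,0,0,0.0455,0.0039,0.1,255]'
```

```text
time_s: 17.32
eef_pos: [0.5991, 0.2866, 0.1122]
tcp_rot: [0.001, 3.142, -0.0]
contact_force: [0.1, -0.4, -0.9]
grip_width: 0.0397
finger_force: 30.3
```

```bash
python3 -m crank '[0,0,0,0,0,0.01,255, 0,0,0,0,0,0.018,255, 0,0,0,0,0,0.019,255, 0,0,0,0,0,0.019,255]'
```

```text
time_s: 17.82
eef_pos: [0.5994, 0.2867, 0.0946]
tcp_rot: [0.002, 3.141, 0.001]
contact_force: [-3.9, -2.2, 12.0]
grip_width: 0.0398
finger_force: 31.7
```

```bash
python3 -m crank '[0,0,0,0,0,0,0, 0,0,0,0,0,0,0, 0,0,0,0,0,0,0, 0,0,0,0,0,0,0, 0,0,0,0,0,-0.06,0, 0,0,0,0,0,-0.12,0, 0,0,0,0.05,-0.03,-0.14,0, 0,0,0,0.09,-0.07,-0.14,0, 0,0,0,0.111,-0.12,-0.14,0, 0,0,0,0.111,-0.18,-0.14,0, 0,0,0,0.111,-0.238,-0.14,0, 0,0,0,0.111,-0.238,-0.14,0, 0,0,0,0.111,-0.238,-0.14,0]'
python3 - <<'E'
from h import *
st()
print(seen("wrist","small_collar",.016),seen("top","small_collar",.016))
w=read_camera("wrist");s=observe();print(proj(w,[s["eef_pos"][0],s["eef_pos"][1],.016]))
im=w["img"].astype(int);m=(im[:,:,0]>im[:,:,2]+90)&(im[:,:,1]>110);y,x=np.nonzero(m[120:330,250:400]);print(x.min()+250,x.max()+250,y.min()+120,y.max()+120,len(x))
E
```

```text
time_s: 19.45
eef_pos: [0.488, 0.0493, 0.2336]
tcp_rot: [0.001, 3.141, 0.001]
contact_force: [0.0, 0.8, -0.5]
grip_width: 0.0854
finger_force: 0.0
t 19.45 p [0.488  0.0493 0.2336] y [0.001 1.    0.001] z [ 0.     0.001 -1.   ] f [ 0.   0.8 -0.5] w 0.0854 ff 0.0 j [-0.43  0.26  0.29  1.96 -0.09  0.93  1.47]
[(0.95, array([318. , 193.1]), 'circ mm', 486.6, 51.2, 'r', 20.0)] []
[315.6844096  195.15678038]
296 338 175 215 1192
```

```bash
python3 -m crank '[0,0,0,0,0.0005,0.06,0, 0,0,0,0,0.0005,0.12,0, 0,0,0,0,0.0005,0.18,0, 0,0,0,0,0.0005,0.22,0, 0,0,0,0,0.0005,0.232,0, 0,0,0,0,0.0005,0.232,0, 0,0,0,0,0.0005,0.232,255, 0,0,0,0,0.0005,0.232,255, 0,0,0,0,0.0005,0.232,255, 0,0,0,0,0.0005,0.232,255, 0,0,0,0,0.0005,0.232,255, 0,0,0,0,0.0005,0.232,255]' 40
```

```text
time_s: 21.2
eef_pos: [0.4886, 0.0494, 0.0027]
tcp_rot: [0.002, 3.14, 0.001]
contact_force: [-1.3, 0.4, 9.5]
grip_width: 0.0355
finger_force: 39.5
```

```bash
python3 -m crank '[0,0,0,0,0,-0.06,255, 0,0,0,0,0,-0.12,255, 0,0,0,0,0,-0.18,255, 0,0,0,0,0.03,-0.213,255, 0,0,0,0,0.09,-0.213,255, 0,0,0,-0.03,0.14,-0.213,255, 0,0,0,-0.06,0.18,-0.213,255, 0,0,0,-0.11,0.21,-0.213,255, 0,0,0,-0.158,0.235,-0.213,255, 0,0,0,-0.158,0.235,-0.213,255, 0,0,0,-0.158,0.235,-0.213,255]'
python3 - <<'E'
from h import *
st()
w=read_camera("wrist");im=w["img"][80:420,200:460];im=cv2.resize(im,None,fx=1.76,fy=1.76,interpolation=cv2.INTER_CUBIC)
cv2.imwrite("pics/w9.png",im[:,:,::-1])
E
```

```text
time_s: 22.58
eef_pos: [0.6455, 0.2834, 0.2141]
tcp_rot: [-0.002, -3.14, 0.001]
contact_force: [-0.4, 0.2, -1.0]
grip_width: 0.0351
finger_force: 41.4
t 22.57 p [0.6455 0.2834 0.2141] y [ 0.001  1.    -0.001] z [-0.001 -0.001 -1.   ] f [-0.4  0.2 -1. ] w 0.0351 ff 41.4 j [-0.63  0.66  0.25  1.4  -0.17  1.11  1.21]
```

View pics/w9.png

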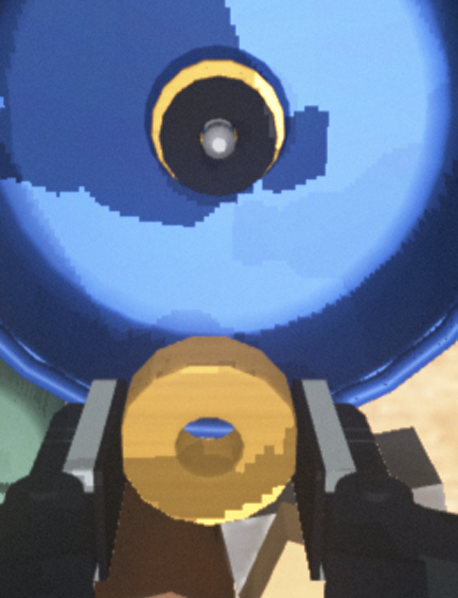

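```bash
python3 - <<'E'
from h import *
w=read_camera("wrist");st();g=1.76
b=unproj(w,(200+209.5/g,80+447/g),.228);t=unproj(w,(200+219/g,80+143/g),.130)
print(b,t,t-b)
E
```

```text
t 22.68 p [0.6453 0.2833 0.2148] y [ 0.001  1.    -0.   ] z [-0.001 -0.    -1.   ] f [-0.1 -0.8 -1.2] w 0.0351 ff 41.4 j [-0.63  0.66  0.25  1.4  -0.17  1.11  1.21]
[0.64450251 0.28558556 0.228     ] [0.59688389 0.28866394 0.13      ] [-0.04761863  0.00307838 -0.098     ]
```

```bash
python3 -m crank '[0,0,0,0.0477,0.0033,0,255, 0,0,0,0.0477,0.0033,0,255, 0,0,0,0.0477,0.0033,0.04,255, 0,0,0,0.0477,0.0033,0.073,255, 0,0,0,0.0477,0.0033,0.08,255, 0,0,0,0.0477,0.0033,0.087,255, 0,0,0,0.0477,0.0033,0.094,255, 0,0,0,0.0477,0.0033,0.1,255, 0,0,0,0.0477,0.0033,0.1,255]'
```

```text
time_s: 23.8
eef_pos: [0.5983, 0.2874, 0.1143]
tcp_rot: [-0.001, -3.141, 0.0]
contact_force: [-0.1, -0.4, -1.7]
grip_width: 0.0357
finger_force: 41.4
```

```bash
python3 -m crank '[0,0,0,0,0,0.008,255, 0,0,0,0,0,0.012,255, 0,0,0,0,0,0.013,255, 0,0,0,0,0,0.013,255]'
```

```text
time_s: 24.3
eef_pos: [0.5985, 0.2874, 0.1037]
tcp_rot: [-0.002, -3.141, -0.001]
contact_force: [-7.7, -3.3, 17.7]
grip_width: 0.0352
finger_force: 43.4
```

The rubber and small collar are home (17 N upward on seating). I'll release, and turn the tool over the scoop.

```bash
python3 -m crank '[0,0,0,0,0,0,0, 0,0,0,0,0,0,0, 0,0,0,0,0,0,0, 0,0,0,0,0,0,0, 0,0,0,0,0,-0.06,0, 0,0,0,0,0,-0.12,0, 0,0,10,0.05,-0.03,-0.156,0, 0,0,20,0.1,-0.07,-0.156,0, 0,0,30,0.128,-0.12,-0.156,0, 0,0,40,0.128,-0.18,-0.156,0, 0,0,50,0.128,-0.24,-0.156,0, 0,0,60,0.128,-0.3,-0.156,0, 0,0,70,0.128,-0.36,-0.156,0, 0,0,80,0.128,-0.42,-0.156,0, 0,0,90,0.128,-0.48,-0.156,0, 0,0,96.5,0.128,-0.487,-0.156,0, 0,0,96.5,0.128,-0.487,-0.156,0, 0,0,96.5,0.128,-0.487,-0.156,0]'
python3 - <<'E'
from h import *
st()
w=read_camera("wrist");cv2.imwrite("pics/w10.png",w["img"][:,:,::-1])
t=read_camera("top");np.savez("top2",**t)
print(seen("top","media_0",.014,12))
E
```

```text
time_s: 26.55
eef_pos: [0.4702, -0.1983, 0.2573]
tcp_rot: [-2.34, -2.095, -0.0]
contact_force: [-0.1, 0.3, -0.0]
grip_width: 0.0853
finger_force: 0.0
t 26.55 p [ 0.4702 -0.1983  0.2573] y [ 0.994 -0.11  -0.   ] z [-0.     0.001 -1.   ] f [-0.1  0.3 -0. ] w 0.0853 ff 0.0 j [-0.32  0.33  0.79  1.91 -0.28  1.01  0.48]
[(0.46, array([183.9, 255.9]), 'circ mm', 568.6, 317.1, 'r', 157.7)]
```

View pics/w10.png

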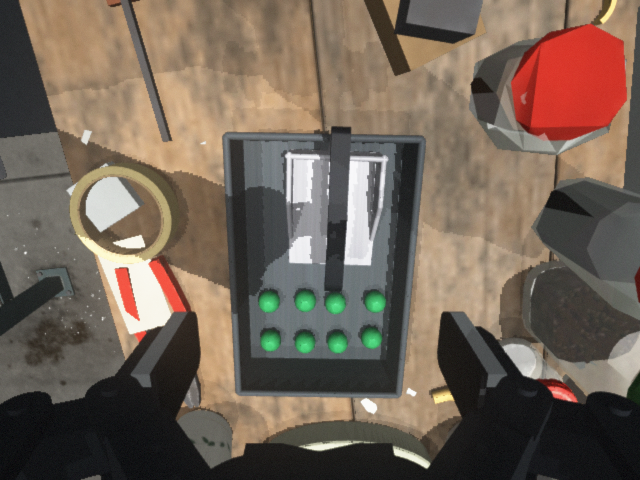

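Eight media are visible, in two rows at image rows ≈301 and ≈340, columns 268–374. The scoop's handle runs from (340,128) to (335,290).

```bash
cat >> h.py <<'E'
def greens(w,z=.0135,box=None):
    im=w["img"].astype(int);m=((im[:,:,1]>im[:,:,0]+40)&(im[:,:,1]>im[:,:,2]+25)).astype(np.uint8)
    n,_,s,c=cv2.connectedComponentsWithStats(m);return [(c[i].round(1),int(s[i,4]),unproj(w,c[i],z)[:2]) for i in range(1,n) if s[i,4]>25]
E
python3 - <<'E'
from h import *
w=read_camera("wrist");s=observe();st()
T=R.from_rotvec(s["tcp_rot"]).as_matrix();ty=T[:2,1];b=.0023*ty
C=[unproj(w,p,.056)[:2]-b for p in [(224,134),(424,134),(403,396),(238,396)]];print("corners",np.round(C,4))
ctr=np.mean(C,0);ax=(C[2]+C[3]-C[0]-C[1])/2;ax/=np.linalg.norm(ax);ay=np.array([-ax[1],ax[0]]);print("tray c",ctr,"ax",ax,np.degrees(np.arctan2(ax[1],ax[0])))
fr=lambda p:(np.array([(p-ctr)@ax,(p-ctr)@ay])*1000).round(1)
for c in C:print(fr(c))
hb=unproj(w,(340,128),.097)[:2]-b;hf=unproj(w,(335,290),.097)[:2]-b
d=hf-hb;print("handle",fr(hb),fr(hf),np.linalg.norm(d),"ang",np.degrees(np.arctan2(d[1],d[0])))
for p in [(287,154),(387,157)]:print("scoop back",fr(unproj(w,p,.043)[:2]-b))
for p in [(290,263),(372,265)]:print("lip",fr(unproj(w,p,.004)[:2]-b))
for g in greens(w):print(g[0],g[1],fr(g[2]-b))
u=d/np.linalg.norm(d);hd=hf-u*.040-u*.047  # x=-47 if front strap end at 40
g2=hb+u*(76-47)/1000;print("grip",hd,g2,local([*g2,.083],yaw=np.arctan2(u[0],-u[1])))
E
```

```text
t 26.8 p [ 0.4701 -0.1988  0.2575] y [ 0.994 -0.112  0.   ] z [ 0.  0. -1.] f [ 0.9 -0.4  0.4] w 0.0855 ff 0.0 j [-0.32  0.33  0.79  1.91 -0.28  1.01  0.48]
corners [[ 0.3969 -0.1348]
 [ 0.5579 -0.1529]
 [ 0.5285 -0.4063]
 [ 0.3646 -0.388 ]]
tray c [ 0.46196215 -0.27050885] ax [-0.12086828 -0.99266855] -96.94221625908716
[-126.8  -81. ]
[-128.4   81. ]
[126.8  82.4]
[128.4 -82.4]
handle [-134.9   10.8] [-8.5 10. ] 0.12645683815669853 ang -97.29897319911879
scoop back [-109.7  -31.1]
scoop back [-108.    54.3]
lip [  5.9 -32.5]
lip [ 7.3 51.9]
[305.  300.9] 347 [ 44.  -16.8]
[268.6 301.7] 341 [ 45.3 -54.5]
[335.2 303.1] 342 [46.3 14.5]
[375.  301.6] 345 [44.1 55.7]
[371.4 337.9] 323 [87.1 54.1]
[270.2 340.9] 322 [ 91.8 -54. ]
[304.6 342.6] 324 [ 93.6 -17.2]
[337.4 342.6] 324 [93.3 17.9]
grip [ 0.48394216 -0.17703003] [ 0.48527067 -0.16665792] (array([0.0335, 0.0114, 0.1745]), array([ 0. , -0. ,  0.9]))
```

```bash
python3 -m crank '[0,0,0.7,0.0287,0.011,0.06,0, 0,0,0.7,0.0287,0.011,0.12,0, 0,0,0.7,0.0287,0.011,0.165,0, 0,0,0.7,0.0287,0.011,0.1775,0, 0,0,0.7,0.0287,0.011,0.1775,0, 0,0,0.7,0.0287,0.011,0.1775,255, 0,0,0.7,0.0287,0.011,0.1775,255, 0,0,0.7,0.0287,0.011,0.1775,255, 0,0,0.7,0.0287,0.011,0.1775,255, 0,0,0.7,0.0287,0.011,0.1775,255, 0,0,0.7,0.0287,0.011,0.1775,255, 0,0,0.7,0.0287,0.011,0.1775,255]' 80
python3 - <<'E'
from h import *
st()
w=read_camera("wrist");cv2.imwrite("pics/w11.png",w["img"][:,:,::-1])
E
```

```text
time_s: 28.3
eef_pos: [0.4848, -0.1723, 0.0807]
tcp_rot: [2.357, 2.076, 0.002]
contact_force: [0.2, 0.7, 6.0]
grip_width: 0.0122
finger_force: 78.4
t 28.3 p [ 0.4848 -0.1723  0.0807] y [ 0.992 -0.126  0.001] z [ 0.001  0.    -1.   ] f [0.2 0.7 6. ] w 0.0122 ff 78.4 j [-0.2   0.61  0.59  2.02 -0.55  0.66  0.62]
```

The scoop is held, with its lip at tray x≈+6 and y≈+11. Pass A goes at tray y≈+30, nose 1° down.

```bash
python3 -m crank '[0,1,0,0,0.005,-0.0015,255, 0,1,0,0,0.012,-0.0015,255, 0,1,0,0,0.019,-0.0015,255, 0,1,0,-0.01,0.019,-0.0015,255, 0,1,0,-0.02,0.019,-0.0015,255, 0,1,0,-0.027,0.019,-0.0015,255, 0,1,0,-0.034,0.019,-0.0015,255, 0,1,0,-0.041,0.019,-0.0015,255, 0,1,0,-0.048,0.019,-0.0015,255, 0,1,0,-0.055,0.019,-0.0015,255, 0,1,0,-0.062,0.019,-0.0015,255, 0,1,0,-0.069,0.019,-0.0015,255, 0,1,0,-0.076,0.019,-0.0015,255, 0,1,0,-0.083,0.019,-0.0015,255, 0,1,0,-0.09,0.019,-0.0015,255, 0,1,0,-0.096,0.019,-0.0015,255, 0,1,0,-0.102,0.019,-0.0015,255, 0,1,0,-0.102,0.019,-0.0015,255]' 80
python3 - <<'E'
from h import *
st()
w=read_camera("wrist");cv2.imwrite("pics/w12.png",w["img"][:,:,::-1])
b=.0023*np.array([.992,-.126]);ctr=np.array([.46196,-.27051]);ax=np.array([-.1209,-.9927]);ay=np.array([.9927,-.1209])
for g in greens(w): p=g[2]-b-ctr;print(g[0],g[1],np.round([p@ax*1000,p@ay*1000],1))
t=read_camera("scene");cv2.imwrite("pics/s12.png",t["img"][:,:,::-1])
print("scene")
for g in greens(t): p=g[2]-ctr;print(g[0],g[1],np.round([p@ax*1000,p@ay*1000],1))
E
```

```text
time_s: 30.6
eef_pos: [0.4899, -0.2769, 0.0815]
tcp_rot: [-2.35, -2.069, -0.019]
contact_force: [-0.3, 0.0, -0.3]
grip_width: 0.0121
finger_force: 78.1
t 30.6 p [ 0.4899 -0.2769  0.0815] y [ 0.992 -0.127  0.   ] z [ 0.002  0.016 -1.   ] f [-0.3  0.  -0.3] w 0.0121 ff 78.1 j [ 0.02  0.67  0.57  1.89 -0.55  0.74  0.79]
[180. 328.] 1232 [ 45.  -54.8]
[294.3 423.6] 218 [112.2   9.5]
[342.6 423.1] 209 [112.   39.5]
scene
[187.  243.4] 48 [-684.   -43.6]
[465.  278.6] 192 [-127.   441.2]
[400.  388.8] 30 [81.7 73.1]
[335.2 401.7] 41 [ 42.2 -44.5]
```

```bash
python3 -m crank '[0,0,0,-0.004,0,0,255, 0,0,0,-0.007,0,0,255, 0,0,0,-0.009,0,0,255, 0,0,0,-0.009,0,0,255]' 80
python3 -m crank '[0,-5,0,0,0,-0.001,255, 0,-10,0,0,0,-0.002,255, 0,-15,0,0,0,-0.004,255, 0,-20,0,0.003,0,-0.006,255, 0,-20,0,0.003,0,-0.03,255, 0,-20,0,0.003,0,-0.08,255, 0,-20,0,0.003,0,-0.13,255, 0,-20,0,0.003,0,-0.17,255, 0,-20,0,0.003,0,-0.17,255]' 80
python3 - <<'E'
from h import *
st()
w=read_camera("wrist");cv2.imwrite("pics/w13.png",w["img"][:,:,::-1])
for c in ["wrist","scene","top"]:
    w=read_camera(c);cv2.imwrite("pics/13%s.png"%c,w["img"][:,:,::-1])
    b=.0023*np.array([.992,-.126])*(c=="wrist");ctr=np.array([.46196,-.27051]);ax=np.array([-.1209,-.9927]);ay=np.array([.9927,-.1209])
    print(c)
    for g in greens(w):
        p=g[2]-b-ctr;q=np.round([p@ax*1000,p@ay*1000],1)
        if max(abs(q))<400: print(g[0],g[1],q)
E
```

```text
time_s: 31.2
eef_pos: [0.4891, -0.2851, 0.0814]
tcp_rot: [-2.349, -2.069, -0.02]
contact_force: [1.0, 0.3, 1.4]
grip_width: 0.0119
finger_force: 78.4
time_s: 32.33
eef_pos: [0.49, -0.2856, 0.2535]
tcp_rot: [2.175, 1.914, -0.36]
contact_force: [-0.1, 1.0, -2.7]
grip_width: 0.0121
finger_force: 78.4
t 32.33 p [ 0.49   -0.2856  0.2535] y [ 0.992 -0.127  0.004] z [-0.037 -0.324 -0.945] f [-0.1  1.  -2.7] w 0.0121 ff 78.4 j [-0.53  0.53  1.07  1.89 -0.19  0.87  0.44]
wrist
[229.4 142.6] 486 [ 44.8 -54.8]
[259.1 176.3] 411 [ 79.2 -31.3]
[236.  187.3] 409 [ 91.1 -54.7]
[256.1 202.3] 365 [108.3 -36.8]
[637.6 260.4] 94 [186.2 375.9]
[278.2 264.7] 464 [190.1 -20.1]
[345.9 277.8] 460 [210.2  55.6]
scene
[371.7 303.3] 196 [-170.3  196.3]
[407.5 308.9] 110 [-108.   248.4]
[334.9 401.3] 61 [ 41.2 -44.4]
[352.6 410.2] 96 [ 77.2 -30.6]
top
[408.4 195.5] 433 [ 68.8 293.5]
[428.2 268.4] 49 [147.9  76.7]
[398.3 287.2] 30 [63.2 10.6]
[403.4 300.5] 33 [ 81.9 -27.1]
[408.9 306.5] 76 [100. -43.]
[391.  307.1] 44 [ 46.7 -50.7]
```

Pass A collected four media. The other four are still in the tray at y≈-31…-55. I'll carry these to the bowl and pour from its -x/+y side.

```bash
cat >> h.py <<'E'
def wp(pts,yawdeg=0):
    """tool-axes shifts to world TCP points, and rotvec (deg) for a turn of yawdeg about world up"""
    s=observe();T=R.from_rotvec(s["tcp_rot"]).as_matrix()
    for p in pts: print(p,"->",(T.T@(np.array(p)-s["eef_pos"])).round(3))
    print("turn",(T.T@[0,0,yawdeg]).round(1))
def pour(L,ps,th0=-19.):
    """TCP for lip at L, lip heading ps(deg), pitch th"""
    d=np.array([np.cos(np.radians(ps)),np.sin(np.radians(ps)),0])
    def f(th,lz):
        t=np.radians(th);h=.107*np.cos(t)-.077*np.sin(t);v=.107*np.sin(t)+.077*np.cos(t)
        return (np.array([L[0],L[1],lz])-h*d+[0,0,v]).round(4)
    return f
E
python3 - <<'E'
from h import *
st();f=pour((.555,.329),-45)
print(f(-19,.18),f(0,.14),f(20,.13),f(40,.125))
wp([(.46,-.15,.30),(.44,0,.30),(.43,.15,.30),(.44,.28,.30),(.465,.42,.26),f(-19,.18)],52)
E
```

```text
t 32.52 p [ 0.488  -0.284   0.2497] y [ 0.992 -0.126 -0.003] z [-0.044 -0.322 -0.946] f [ 0.3  0.5 -2.5] w 0.0122 ff 78.4 j [-0.53  0.53  1.07  1.89 -0.2   0.87  0.44]
[0.4657 0.4183 0.218 ] [0.4793 0.4047 0.217 ] [0.5025 0.3815 0.239 ] [0.532  0.352  0.2528]
(0.46, -0.15, 0.3) -> [ 0.106 -0.045 -0.089]
(0.44, 0, 0.3) -> [ 0.244 -0.084 -0.137]
(0.43, 0.15, 0.3) -> [ 0.384 -0.113 -0.185]
(0.44, 0.28, 0.3) -> [ 0.507 -0.119 -0.227]
(0.465, 0.42, 0.26) -> [ 0.654 -0.112 -0.235]
[0.4657 0.4183 0.218 ] -> [ 0.667 -0.111 -0.195]
turn [-16.9  -0.1 -49.2]
```

```bash
python3 -m crank '[0,0,0,0.005,-0.002,-0.005,255, 0,0,0,0.02,-0.008,-0.018,255, 0,0,0,0.045,-0.019,-0.038,255, 0,0,0,0.075,-0.032,-0.063,255, 0,0,0,0.106,-0.045,-0.089,255, -1.3,0,-3.8,0.141,-0.055,-0.101,255, -2.6,0,-7.6,0.176,-0.065,-0.113,255, -4,0,-11.5,0.21,-0.074,-0.125,255, -5.2,0,-15.3,0.244,-0.084,-0.137,255, -6.5,0,-19,0.279,-0.091,-0.149,255, -7.8,0,-22.7,0.314,-0.098,-0.161,255, -9.1,0,-26.5,0.349,-0.105,-0.173,255, -10.4,0,-30.3,0.384,-0.113,-0.185,255, -11.7,0,-34,0.425,-0.115,-0.199,255, -13,0,-37.8,0.466,-0.117,-0.213,255, -14.3,0,-41.6,0.507,-0.119,-0.227,255, -15.6,0,-45.4,0.554,-0.117,-0.23,255, -16.9,0,-49.2,0.605,-0.114,-0.233,255, -16.9,0,-49.2,0.64,-0.112,-0.235,255, -16.9,0,-49.2,0.654,-0.112,-0.235,255]' 80
python3 - <<'E'
from h import *
st()
f=pour((.555,.329),-45)
wp([f(-19,.18),f(-10,.16),f(0,.14),f(10,.132),f(20,.13),f(30,.128),f(40,.125)])
w=read_camera("wrist");cv2.imwrite("pics/w14.png",w["img"][:,:,::-1])
print([(g[0],g[1]) for g in greens(w)])
E
```

```text
time_s: 35.02
eef_pos: [0.4647, 0.4211, 0.2588]
tcp_rot: [1.084, 2.615, -0.185]
contact_force: [-0.7, -0.7, -2.5]
grip_width: 0.0122
finger_force: 78.4
t 35.02 p [0.4647 0.4211 0.2588] y [ 0.708  0.706 -0.003] z [ 0.228 -0.232 -0.945] f [-0.7 -0.7 -2.5] w 0.0122 ff 78.4 j [-1.51  0.61  0.79  1.61 -0.1   1.09  0.02]
[0.4657 0.4183 0.218 ] -> [ 0.011 -0.001  0.039]
[0.471  0.413  0.2172] -> [ 0.004 -0.001  0.043]
[0.4793 0.4047 0.217 ] -> [-0.007 -0.001  0.047]
[0.4899 0.3941 0.2264] -> [-0.024 -0.001  0.043]
[0.5025 0.3815 0.239 ] -> [-0.045 -0.001  0.037]
[0.5167 0.3673 0.2482] -> [-0.067 -0.001  0.034]
[0.532  0.352  0.2528] -> [-0.089 -0.001  0.037]
turn [0. 0. 0.]
[(array([222. , 202.4]), 587), (array([281. , 264.9]), 401), (array([358.9, 274.9]), 1300)]
```

```bash
python3 -m crank '[0,0,0,0.011,-0.001,0.02,255, 0,0,0,0.011,-0.001,0.039,255, 0,9,0,0.004,-0.001,0.043,255, 0,14,0,-0.002,-0.001,0.045,255, 0,19,0,-0.007,-0.001,0.047,255, 0,24,0,-0.015,-0.001,0.046,255, 0,29,0,-0.024,-0.001,0.043,255, 0,34,0,-0.034,-0.001,0.04,255, 0,39,0,-0.045,-0.001,0.037,255, 0,39,0,-0.045,-0.001,0.037,255, 0,44,0,-0.056,-0.001,0.035,255, 0,49,0,-0.067,-0.001,0.034,255, 0,54,0,-0.078,-0.001,0.035,255, 0,59,0,-0.089,-0.001,0.037,255, 0,59,0,-0.089,-0.001,0.037,255, 0,59,0,-0.089,-0.001,0.037,255]' 80
python3 - <<'E'
from h import *
st()
for c in ["wrist","top"]:
    w=read_camera(c);cv2.imwrite("pics/15%s.png"%c,w["img"][:,:,::-1]);print(c,[(g[0],g[1],unproj(w,g[0],.078).round(3)[:2]) for g in greens(w)])
E
```

```text
time_s: 37.08
eef_pos: [0.5316, 0.3512, 0.2546]
tcp_rot: [-0.95, -2.286, -0.344]
contact_force: [-0.6, 0.4, -1.9]
grip_width: 0.012
finger_force: 78.5
t 37.08 p [0.5316 0.3512 0.2546] y [ 0.709  0.706 -0.001] z [-0.453  0.454 -0.767] f [-0.6  0.4 -1.9] w 0.012 ff 78.5 j [-0.58  0.72  0.38  1.41 -0.83  1.53  0.79]
wrist [(array([220.2, 327.5]), 642, array([0.457, 0.315]))]
top [(array([542.8,  36.1]), 108, array([ 1.217, -0.785])), (array([544.8,  49.1]), 28, array([ 1.176, -0.788])), (array([408.5, 195.4]), 444, array([ 0.732, -0.361])), (array([209.7, 258.3]), 26, array([0.554, 0.219])), (array([403. , 300.4]), 43, array([ 0.427, -0.335])), (array([409.5, 305.8]), 94, array([ 0.411, -0.353])), (array([390.9, 307.1]), 43, array([ 0.408, -0.3  ]))]
```

```bash
python3 - <<'E'
from h import *
wp([(.50,.37,.30),(.45,.38,.32)])
E
```

```text
(0.5, 0.37, 0.3) -> [ 0.056 -0.009 -0.012]
(0.45, 0.38, 0.32) -> [ 0.101 -0.038  0.   ]
turn [0. 0. 0.]
```

```bash
python3 -m crank '[0,0,0,0.028,-0.004,-0.006,255, 0,-6,0,0.056,-0.009,-0.012,255, 0,-15,0,0.075,-0.02,-0.006,255, 0,-24,0,0.101,-0.038,0,255, 0,-33,0,0.101,-0.038,0,255, 0,-40,0,0.101,-0.038,0,255, 0,-40,0,0.101,-0.038,0,255]' 80
python3 - <<'E'
from h import *
st()
wp([(.43,.15,.32),(.42,-.05,.3),(.4449,-.1668,.25),(.4449,-.1668,.12),(.4449,-.1668,.0825)])
print(local([.4449,-.1668,.0825],yaw=np.radians(-7.2)))
w=read_camera("top");print([(g[0],g[1],unproj(w,g[0],.078).round(3)[:2]) for g in greens(w) if g[0][0]<280])
E
```

```text
time_s: 38.05
eef_pos: [0.4477, 0.3818, 0.32]
tcp_rot: [-1.195, -2.902, -0.002]
contact_force: [-1.1, 0.3, -1.4]
grip_width: 0.0124
finger_force: 78.5
t 38.05 p [0.4477 0.3818 0.32  ] y [0.704 0.71  0.   ] z [-0.002  0.002 -1.   ] f [-1.1  0.3 -1.4] w 0.0124 ff 78.5 j [-1.2   0.38  0.57  1.63 -0.22  1.19  0.2 ]
(0.43, 0.15, 0.32) -> [-0.151 -0.177 -0.   ]
(0.42, -0.05, 0.3) -> [-0.284 -0.326  0.019]
(0.4449, -0.1668, 0.25) -> [-0.385 -0.391  0.069]
(0.4449, -0.1668, 0.12) -> [-0.385 -0.392  0.199]
(0.4449, -0.1668, 0.0825) -> [-0.385 -0.392  0.236]
turn [0. 0. 0.]
(array([-0.3851, -0.3915,  0.2362]), array([-0.1, -0.2, 52.4]))
[(array([189.6, 216. ]), 39, array([0.679, 0.279])), (array([172.8, 236.9]), 32, array([0.618, 0.327])), (array([209.6, 258.1]), 29, array([0.555, 0.219])), (array([172. , 268.1]), 36, array([0.527, 0.328])), (array([177.8, 293. ]), 47, array([0.456, 0.31 ]))]
```

All four are in the bowl. I'll go back to the tray for pass B.

```bash
python3 -m crank '[0,0,0,-0.03,-0.035,0,255, 0,0,0,-0.07,-0.082,0,255, 0,0,6,-0.11,-0.13,0,255, 0,0,13,-0.151,-0.177,0,255, 0,0,21,-0.19,-0.22,0.005,255, 0,0,29,-0.235,-0.27,0.012,255, 0,0,37,-0.284,-0.326,0.019,255, 0,0,45,-0.335,-0.358,0.045,255, 0,0,52.4,-0.385,-0.391,0.069,255, 0,0,52.4,-0.385,-0.391,0.069,255, 0,0,52.4,-0.385,-0.391,0.069,255]' 80
python3 - <<'E'
from h import *
st()
print(local([.4449,-.1668,.0825],yaw=np.radians(-7.2)))
w=read_camera("wrist");b=.0023*np.array([.992,-.126]);ctr=np.array([.46196,-.27051]);ax=np.array([-.1209,-.9927]);ay=np.array([.9927,-.1209])
for g in greens(w): p=g[2]-b-ctr;print(g[0],g[1],np.round([p@ax*1000,p@ay*1000],1))
cv2.imwrite("pics/w16.png",w["img"][:,:,::-1])
E
```

```text
time_s: 39.48
eef_pos: [0.4435, -0.1738, 0.2503]
tcp_rot: [-2.371, -2.06, 0.002]
contact_force: [0.3, -0.1, -1.2]
grip_width: 0.012
finger_force: 78.5
t 39.48 p [ 0.4435 -0.1738  0.2503] y [ 0.99  -0.14  -0.002] z [-0.002 -0.    -1.   ] f [ 0.3 -0.1 -1.2] w 0.012 ff 78.5 j [-0.54  0.32  1.    2.   -0.32  0.99  0.48]
(array([0.0072, 0.0007, 0.1678]), array([-0.1,  0. , -0.8]))
```

```bash
python3 -m crank '[0,1,-0.8,0.0065,0.0007,0.05,255, 0,1,-0.8,0.0065,0.0007,0.1,255, 0,1,-0.8,0.0065,0.0007,0.14,255, 0,1,-0.8,0.0065,0.0007,0.16,255, 0,1,-0.8,0.0065,0.0007,0.1675,255, 0,1,-0.8,0.0065,0.0007,0.1675,255]' 80
python3 - <<'E'
from h import *
st()
for c in ["wrist","top","scene"]:
    w=read_camera(c);cv2.imwrite("pics/17%s.png"%c,w["img"][:,:,::-1])
    b=.0023*np.array([.992,-.126])*(c=="wrist");ctr=np.array([.46196,-.27051]);ax=np.array([-.1209,-.9927]);ay=np.array([.9927,-.1209])
    print(c)
    for g in greens(w):
        p=g[2]-b-ctr;q=np.round([p@ax*1000,p@ay*1000],1)
        if max(abs(q))<140: print(g[0],g[1],q)
E
```

```text
time_s: 40.28
eef_pos: [0.4489, -0.1682, 0.0849]
tcp_rot: [-2.351, -2.081, -0.021]
contact_force: [2.0, -11.0, -3.8]
grip_width: 0.0099
finger_force: 98.1
t 40.27 p [ 0.4489 -0.1682  0.0849] y [ 0.993 -0.121  0.008] z [ 0.009  0.011 -1.   ] f [  2.  -11.   -3.8] w 0.0099 ff 98.1 j [-0.28  0.59  0.71  2.12 -0.67  0.66  0.77]
wrist
top
[403.  300.4] 43 [ 80.8 -27.1]
[409.5 305.7] 93 [101.4 -40.7]
[390.9 307.1] 43 [ 46.5 -50.8]
scene
[335.  401.5] 59 [ 41.6 -44.5]
[353.1 409.8] 111 [ 76.8 -29.3]
```

```bash
python3 -m crank '[0,0,0,-0.008,0.003,-0.006,255, 0,0,0,-0.015,0.004,-0.04,255, 0,0,0,-0.015,0.004,-0.07,255, 0,0,0,-0.015,0.004,-0.07,255]' 80
python3 - <<'E'
from h import *
st()
w=read_camera("wrist")["img"];t=cv2.resize(read_camera("scene")["img"][300:450,240:440],(400,300));cv2.imwrite("pics/w18.png",w[:,:,::-1])
r=lambda i:cv2.resize(i,(400,300))
o=np.vstack([np.hstack([r(cv2.imread("pics/w13.png")),r(cv2.imread("pics/17wrist.png"))]),np.hstack([r(w[:,:,::-1]),t[:,:,::-1]])])
cv2.imwrite("pics/mont.png",o)
E
```

```text
time_s: 40.92
eef_pos: [0.4501, -0.1805, 0.1551]
tcp_rot: [-2.342, -2.08, -0.026]
contact_force: [-0.1, -0.3, -2.6]
grip_width: 0.0101
finger_force: 85.5
t 40.92 p [ 0.4501 -0.1805  0.1551] y [ 0.993 -0.118  0.004] z [ 0.006  0.018 -1.   ] f [-0.1 -0.3 -2.6] w 0.0101 ff 85.5 j [-0.35  0.49  0.84  2.07 -0.53  0.81  0.69]
```

View pics/mont.png

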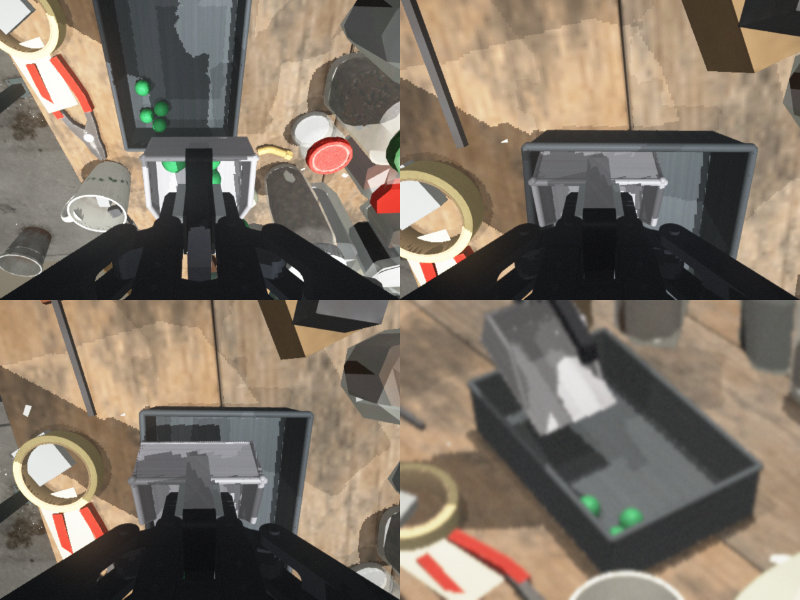

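The montage shows the scoop pitched lip-down in the grip; its back caught the tray wall. Tray media are at the far left corner. I'll estimate the slip from the back-wall edges.

```bash
cat > fit.py <<'E'
from h import *
from scipy.optimize import least_squares
w=read_camera("wrist");s=observe();T=np.eye(4);T[:3,:3]=R.from_rotvec(s["tcp_rot"]).as_matrix();T[:3,3]=s["eef_pos"]
C=np.linalg.inv(T)@w["pose"]
c=dict(intrinsics=w["intrinsics"],pose=C)
S=np.array([[-55,42,0],[-55,-42,0],[-55,42,40],[-55,-42,40]])/1000.
# scoop->tool: x->-x, y->+y?, z->-z : scoop x=-tool x, scoop z=-tool z, scoop y=+tool y
def model(q):
    ph,ya,gx,gz=q; P=S-[gx,0,gz]
    P=np.c_[-P[:,0],P[:,1],-P[:,2]]
    Rm=R.from_rotvec([0,ph,0])*R.from_rotvec([0,0,ya])
    P=Rm.apply(P)+[0,.0023,0]
    return np.array([proj(c,p) for p in P])
def fit(px):
    px=np.array(px,float)
    r=least_squares(lambda q:np.r_[(model(q)-px).ravel(),(q[2]+.047)*300,(q[3]-.077)*300],[0,0,-.047,.077])
    print("pitch %.1f yaw %.1f gx %.1f gz %.1f"%(*np.degrees(r.x[:2]),*r.x[2:]*1000),np.round(model(r.x)-px,1).tolist())
print(model([0,0,-.047,.077]).round(0).tolist())
if __name__=="__main__":
    fit([(413,224),(235,221),(413,251),(237,251)])
    fit([(419,232),(219,227),(424,299),(211,288)])
E
python3 fit.py
```

```text
[[399.0, 238.0], [249.0, 238.0], [414.0, 264.0], [235.0, 264.0]]
pitch 3.7 yaw 0.4 gx -40.0 gz 70.9 [[-10.5, -1.9], [10.6, -0.1], [6.5, 1.6], [-6.1, 0.2]]
pitch 24.6 yaw 3.1 gx -48.2 gz 46.3 [[-3.2, -1.0], [14.9, -3.3], [9.5, 0.2], [7.3, 3.8]]
```

```bash
python3 -m crank '[0,-7,0,0,0.006,0,255, 0,-14,0,0,0.012,0,255, 0,-21,0,0,0.012,0.01,255, 0,-21,0,0,0.012,0.03,255, 0,-21,0,0,0.012,0.05,255, 0,-21,0,0,0.012,0.06,255, 0,-21,0,0,0.012,0.067,255, 0,-21,0,0,0.012,0.067,255]' 80
python3 - <<'E'
from h import *
st()
for c in ["wrist","scene"]:
    w=read_camera(c);cv2.imwrite("pics/19%s.png"%c,w["img"][:,:,::-1])
E
```

```text
time_s: 42.08
eef_pos: [0.4601, -0.1814, 0.0858]
tcp_rot: [2.159, 1.915, -0.382]
contact_force: [-0.7, 0.1, -2.5]
grip_width: 0.0103
finger_force: 83.9
t 42.08 p [ 0.4601 -0.1814  0.0858] y [ 0.993 -0.119 -0.001] z [-0.042 -0.34  -0.94 ] f [-0.7  0.1 -2.5] w 0.0103 ff 83.9 j [-0.64  0.74  0.91  2.13 -0.42  0.54  0.37]
```

```bash
python3 -m crank '[0,0,0,0.001,0,0.003,255, 0,0,0,0.002,0,0.006,255, 0,0,0,0.002,0,0.006,255]' 60; python3 -m crank '[0,0,0,0.001,0,0.002,255, 0,0,0,0.002,0,0.004,255, 0,0,0,0.002,0,0.004,255]' 60
```

```text
time_s: 42.55
eef_pos: [0.4602, -0.1814, 0.0794]
tcp_rot: [2.158, 1.916, -0.382]
contact_force: [0.4, 0.1, -1.9]
grip_width: 0.0103
finger_force: 83.9
time_s: 42.92
eef_pos: [0.4603, -0.1809, 0.075]
tcp_rot: [2.158, 1.916, -0.382]
contact_force: [-0.5, -0.8, -1.9]
grip_width: 0.0104
finger_force: 83.9
```

```bash
for i in 1 ; do python3 -m crank '[0,0,0,0.001,0,0.003,255, 0,0,0,0.0022,0,0.006,255, 0,0,0,0.0022,0,0.006,255]' 50; done; python3 -m crank '[0,0,0,0.001,0,0.003,255, 0,0,0,0.0022,0,0.006,255, 0,0,0,0.0022,0,0.006,255]' 50;python3 -m crank '[0,0,0,0.001,0,0.003,255, 0,0,0,0.0022,0,0.006,255, 0,0,0,0.0022,0,0.006,255]' 50
```

```text
time_s: 43.3
eef_pos: [0.4601, -0.1809, 0.0685]
tcp_rot: [2.158, 1.916, -0.382]
contact_force: [-0.1, 0.2, -1.9]
grip_width: 0.0101
finger_force: 83.9
time_s: 43.68
eef_pos: [0.4601, -0.1809, 0.0621]
tcp_rot: [2.158, 1.916, -0.382]
contact_force: [-0.7, 0.3, -2.4]
grip_width: 0.0099
finger_force: 83.9
time_s: 44.05
eef_pos: [0.4601, -0.1809, 0.0557]
tcp_rot: [2.158, 1.916, -0.382]
contact_force: [0.4, -0.3, -2.3]
grip_width: 0.0104
finger_force: 83.9
```

```bash
python3 -m crank '[0,0,0,0.001,0,0.003,255, 0,0,0,0.0015,0,0.004,255, 0,0,0,0.0015,0,0.004,255]' 50; python3 -m crank '[0,0,0,0.001,0,0.003,255, 0,0,0,0.0015,0,0.004,255, 0,0,0,0.0015,0,0.004,255]' 50
python3 - <<'E'
from h import *
st()
for c in ["wrist","scene"]:
    w=read_camera(c);cv2.imwrite("pics/20%s.png"%c,w["img"][:,:,::-1])
# scene: bright scoop mask extents, and the dark handle
r=cut_out("scene","scoop")[:1]
for q in r:
    m=q["region"].astype(np.uint8);cs,_=cv2.findContours(m,0,2);print(q["score"],cv2.minAreaRect(max(cs,key=cv2.contourArea)),q["rect"])
E
```

```text
time_s: 44.42
eef_pos: [0.4604, -0.1815, 0.0524]
tcp_rot: [2.159, 1.914, -0.381]
contact_force: [-2.4, 2.1, 10.4]
grip_width: 0.0102
finger_force: 84.2
time_s: 44.8
eef_pos: [0.4602, -0.1819, 0.0512]
tcp_rot: [2.162, 1.912, -0.379]
contact_force: [-17.6, 19.9, 70.6]
grip_width: 0.0101
finger_force: 74.9
t 44.8 p [ 0.4602 -0.1819  0.0512] y [ 0.992 -0.122  0.001] z [-0.041 -0.339 -0.94 ] f [-17.6  19.9  70.6] w 0.0101 ff 74.9 j [-0.58  0.79  0.83  2.13 -0.46  0.47  0.38]
0.77 ((322.8616027832031, 359.26806640625), (83.97008514404297, 45.268985748291016), 47.862403869628906) [322.2, 357.6, 68.5, 82.7]
```

```bash
python3 -m crank '[0,0,0,-0.0015,0,-0.004,255, 0,0,0,-0.0018,0,-0.005,255]' 30; python3 -m crank '[0,0,0,0,0,0,215, 0,0,0,0,0,0,195, 0,0,0,0,0,0,185, 0,0,0,0,0,0,185, 0,0,0,0,0,0,185]' 30
python3 - <<'E'
from h import *
st();s=observe();T=R.from_rotvec(s["tcp_rot"]).as_matrix()
print((T.T@[0,0,.06]).round(3))
E
```

```text
time_s: 45.2
eef_pos: [0.4606, -0.1808, 0.053]
tcp_rot: [2.158, 1.915, -0.38]
contact_force: [0.3, -0.3, -1.3]
grip_width: 0.0102
finger_force: 74.4
time_s: 45.82
eef_pos: [0.4603, -0.1808, 0.0527]
tcp_rot: [2.158, 1.915, -0.381]
contact_force: [0.1, -0.2, -0.7]
grip_width: 0.0238
finger_force: 0.0
t 45.83 p [ 0.4603 -0.1808  0.0527] y [ 0.993 -0.119 -0.001] z [-0.041 -0.34  -0.94 ] f [ 0.1 -0.2 -0.7] w 0.0238 ff 0.0 j [-0.59  0.79  0.84  2.13 -0.46  0.48  0.38]
[-0.021 -0.    -0.056]
```

```bash
python3 -m crank '[0,0,0,0,0,-0.02,185, 0,0,0,0,0,-0.04,185, 0,0,0,0,0,-0.07,150, 0,0,0,0,0,-0.12,0, 0,5,0,0,0,-0.17,0, 0,13,0,0,0,-0.19,0, 0,20,0,-0.005,0,-0.195,0, 0,20,0,-0.005,0,-0.195,0]' 30
python3 - <<'E'
from h import *
st();w=read_camera("wrist");cv2.imwrite("pics/w21.png",w["img"][:,:,::-1])
b=.0023*np.array([.992,-.126]);ctr=np.array([.46196,-.27051]);ax=np.array([-.1209,-.9927]);ay=np.array([.9927,-.1209])
fr=lambda p:np.round([(p[:2]-b-ctr)@ax*1000,(p[:2]-b-ctr)@ay*1000],1)
for g in greens(w): print(g[0],g[1],fr(g[2]))
for q in cut_out("wrist","scoop")[:2]:
    m=q["region"].astype(np.uint8);cs,_=cv2.findContours(m,0,2);c=max(cs,key=cv2.contourArea);print(q["score"],q["rect"],cv2.minAreaRect(c))
    ap=cv2.approxPolyDP(cv2.convexHull(c),5,True)[:,0];print(ap.tolist())
# handle: very dark pixels inside the scoop region rows
im=w["img"].astype(int).sum(2)
for r in range(110,330,20):
    x=np.nonzero(im[r,150:480]<110)[0]+150
    runs=np.split(x,np.nonzero(np.diff(x)>1)[0]+1) if len(x) else []
    print(r,[(int(k[0]),int(k[-1])) for k in runs if len(k)>5])
E
```

```text
time_s: 46.82
eef_pos: [0.4675, -0.1221, 0.2388]
tcp_rot: [2.355, 2.077, 0.003]
contact_force: [0.2, -0.3, 0.1]
grip_width: 0.0855
finger_force: 0.0
t 46.83 p [ 0.4675 -0.1221  0.2388] y [ 0.992 -0.125  0.002] z [ 0.002  0.    -1.   ] f [ 0.2 -0.3  0.1] w 0.0855 ff 0.0 j [-0.68  0.39  1.06  2.   -0.41  0.98  0.46]
[282.1 376.4] 325 [ 46.3 -54.3]
[305.  403.7] 323 [ 81.2 -30.8]
[292.1 419.2] 633 [101.5 -45.2]
110 [(418, 425)]
130 []
150 []
170 []
190 []
210 []
230 []
250 []
270 []
290 []
310 []
```

```bash
python3 -m crank '[0,0,0,-0.04,0.012,-0.0185,0, 0,0,0,-0.075,0.012,-0.0185,0, 0,0,0,-0.075,0.012,-0.0185,0, 0,0,0,-0.075,0.012,-0.0185,0]' 30
cat > look.py <<'E'
from h import *
st();w=read_camera("wrist");cv2.imwrite("pics/w22.png",w["img"][:,:,::-1])
s=observe();T=R.from_rotvec(s["tcp_rot"]).as_matrix();b=.0023*T[:2,1];ctr=np.array([.46196,-.27051]);ax=np.array([-.1209,-.9927]);ay=np.array([.9927,-.1209])
fr=lambda p:np.round([(p[:2]-b-ctr)@ax*1000,(p[:2]-b-ctr)@ay*1000],1)
for g in greens(w): print(g[0],g[1],fr(g[2]))
for q in cut_out("wrist","scoop")[:2]:
    m=q["region"].astype(np.uint8);cs,_=cv2.findContours(m,0,2);c=max(cs,key=cv2.contourArea);print(q["score"],q["rect"],cv2.minAreaRect(c))
    print(cv2.approxPolyDP(cv2.convexHull(c),4,True)[:,0].tolist())
im=w["img"].astype(int);g=im.sum(2);br=((g>450)&(im.max(2)-im.min(2)<25)).astype(np.uint8);br[:,:230]=0;br[:,425:]=0;br[:120]=0;br[310:]=0
cs,_=cv2.findContours(br,0,2);
for c in cs:
    if cv2.contourArea(c)>60:print("bright",cv2.boundingRect(c),cv2.approxPolyDP(cv2.convexHull(c),3,True)[:,0].tolist())
for r in range(100,330,15):
    x=np.nonzero(g[r,150:480]<130)[0]+150
    runs=np.split(x,np.nonzero(np.diff(x)>1)[0]+1) if len(x) else []
    print(r,[(int(k[0]),int(k[-1])) for k in runs if len(k)>5])
E
python3 look.py
```

```text
time_s: 47.42
eef_pos: [0.4709, -0.1932, 0.2552]
tcp_rot: [-2.346, -2.087, 0.004]
contact_force: [-0.2, 0.1, -0.4]
grip_width: 0.0856
finger_force: 0.0
t 47.42 p [ 0.4709 -0.1932  0.2552] y [ 0.993 -0.117 -0.003] z [-0.003 -0.    -1.   ] f [-0.2  0.1 -0.4] w 0.0856 ff 0.0 j [-0.5   0.42  1.04  1.92 -0.42  1.04  0.6 ]
[269.8 307.4] 343 [ 45.4 -54.5]
[293. 337.] 334 [ 80.3 -30.9]
[271.4 346.4] 327 [ 91.9 -54.1]
[288.4 360.2] 316 [109.1 -36.3]
0.72 [307.9, 228.7, 99.1, 161.2] ((305.5, 227.5), (163.0, 101.0), 90.0)
[[311, 146], [356, 172], [347, 276], [303, 309], [266, 274], [255, 172], [296, 146]]
bright (313, 171, 44, 108) [[354, 171], [347, 277], [313, 277], [313, 173]]
bright (254, 170, 39, 108) [[257, 170], [292, 174], [289, 277], [266, 276], [254, 174]]
100 []
115 []
130 []
145 []
160 [(403, 417)]
175 [(402, 415)]
190 [(399, 414)]
205 [(233, 245), (400, 413)]
220 [(234, 245), (400, 412)]
235 [(235, 245), (399, 410)]
250 [(236, 247), (400, 409)]
265 [(236, 247), (396, 404)]
280 [(237, 248)]
295 [(238, 249), (398, 403)]
310 []
325 [(185, 195), (395, 402), (441, 457)]
```

The scoop now lies flat, with the handle from (303.5,146) to (303,309). I'll compute the re-grasp.

```bash
python3 - <<'E'
from h import *
w=read_camera("wrist");s=observe();st();T=R.from_rotvec(s["tcp_rot"]).as_matrix();b=.0023*T[:2,1];ctr=np.array([.46196,-.27051]);ax=np.array([-.1209,-.9927]);ay=np.array([.9927,-.1209])
fr=lambda p:np.round([(p[:2]-ctr)@ax*1000,(p[:2]-ctr)@ay*1000],1)
U=lambda p,z:unproj(w,p,z)[:2]-b
hb=U((303.5,146),.097);hf=U((303,309),.097)
print("handle",fr(hb),fr(hf));print("back",fr(U((255,172),.043)),fr(U((356,172),.043)),"lip",fr(U((266,277),.004)),fr(U((347,277),.004)))
u=(hf-hb)/np.linalg.norm(hf-hb);print("ang",np.degrees(np.arctan2(u[1],u[0])))
g=hb+u*.033;print(g,fr(g),local([*g,.080],yaw=np.arctan2(u[0],-u[1])))
E
```

```text
t 47.58 p [ 0.4711 -0.1934  0.2556] y [ 0.993 -0.116 -0.002] z [-0.002 -0.    -1.   ] f [-0.6  0.5 -1. ] w 0.0854 ff 0.0 j [-0.5   0.42  1.04  1.92 -0.42  1.04  0.6 ]
handle [-127.7  -15. ] [  2.4 -16.2]
back [-100.   -58.9] [-100.5   27.9] lip [ 15.4 -58.1] [14.8 25.7]
ang -97.45357611498532
[ 0.45818978 -0.1746066 ] [-94.7 -15.3] (array([ 0.0172, -0.0147,  0.1757]), array([-0.1,  0. ,  0.8]))
```

```bash
python3 -m crank '[0,0,0.8,0.016,-0.0147,0.06,0, 0,0,0.8,0.016,-0.0147,0.12,0, 0,0,0.8,0.016,-0.0147,0.165,0, 0,0,0.8,0.016,-0.0147,0.1757,0, 0,0,0.8,0.016,-0.0147,0.1757,0, 0,0,0.8,0.016,-0.0147,0.1757,255, 0,0,0.8,0.016,-0.0147,0.1757,255, 0,0,0.8,0.016,-0.0147,0.1757,255, 0,0,0.8,0.016,-0.0147,0.1757,255, 0,0,0.8,0.016,-0.0147,0.1757,255, 0,0,0.8,0.016,-0.0147,0.1757,255]' 100
python3 fit.py | head -1
```

```text
time_s: 48.95
eef_pos: [0.4584, -0.1775, 0.0808]
tcp_rot: [2.364, 2.069, 0.0]
contact_force: [0.9, 0.5, 5.1]
grip_width: 0.0121
finger_force: 97.9
[[400.0, 238.0], [250.0, 237.0], [416.0, 264.0], [236.0, 264.0]]
```

```bash
python3 -m crank '[0,1,0,0,-0.005,-0.0015,255, 0,1,0,0,-0.010,-0.0015,255, 0,1,0,0,-0.0125,-0.0015,255, 0,1,0,-0.007,-0.0125,-0.0015,255, 0,1,0,-0.014,-0.0125,-0.0015,255, 0,1,0,-0.021,-0.0125,-0.0015,255, 0,1,0,-0.028,-0.0125,-0.0015,255, 0,1,0,-0.035,-0.0125,-0.0015,255, 0,1,0,-0.042,-0.0125,-0.0015,255, 0,1,0,-0.049,-0.0125,-0.0015,255, 0,1,0,-0.056,-0.0125,-0.0015,255, 0,1,0,-0.063,-0.0125,-0.0015,255, 0,1,0,-0.07,-0.0125,-0.0015,255, 0,1,0,-0.077,-0.0125,-0.0015,255, 0,1,0,-0.084,-0.0125,-0.0015,255, 0,1,0,-0.091,-0.0125,-0.0015,255, 0,1,0,-0.095,-0.0125,-0.0015,255, 0,1,0,-0.095,-0.0125,-0.0015,255]' 100
python3 -c "
from h import *
st();w=read_camera('wrist');print([(g[0],g[1]) for g in greens(w)])"
```

```text
time_s: 51.25
eef_pos: [0.4328, -0.2707, 0.082]
tcp_rot: [-2.356, -2.061, -0.019]
contact_force: [-0.2, 0.3, -0.3]
grip_width: 0.0118
finger_force: 97.7
t 51.25 p [ 0.4328 -0.2707  0.082 ] y [ 0.991 -0.133 -0.   ] z [ 0.002  0.016 -1.   ] f [-0.2  0.3 -0.3] w 0.0118 ff 97.7 j [-0.08  0.66  0.75  2.03 -0.71  0.73  0.99]
[(array([296.2, 417.4]), 129), (array([341.3, 412.1]), 80)]
```

```bash
python3 -m crank '[0,0,0,-0.003,0,0,255, 0,0,0,-0.005,0,0,255, 0,0,0,-0.006,0,0,255, 0,0,0,-0.006,0,0,255]' 100
python3 -m crank '[0,-5,0,0.001,0,-0.001,255, 0,-10,0,0.002,0,-0.002,255, 0,-15,0,0.004,0.001,-0.004,255, 0,-20,0,0.006,0.002,-0.007,255, 0,-20,0,0.006,0.004,-0.03,255, 0,-20,0,0.006,0.006,-0.07,255, 0,-20,0,0.006,0.006,-0.12,255, 0,-20,0,0.006,0.006,-0.17,255, 0,-20,0,0.006,0.006,-0.17,255]' 100
python3 - <<'E'
from h import *
st()
for c in ["wrist","scene","top"]:
    w=read_camera(c);cv2.imwrite("pics/23%s.png"%c,w["img"][:,:,::-1])
    b=.0023*np.array([.992,-.126])*(c=="wrist");ctr=np.array([.46196,-.27051]);ax=np.array([-.1209,-.9927]);ay=np.array([.9927,-.1209])
    print(c)
    for g in greens(w):
        p=g[2]-b-ctr;q=np.round([p@ax*1000,p@ay*1000],1)
        if max(abs(q))<400: print(g[0],g[1],q)
f=pour((.555,.329),-45)
wp([(.45,-.15,.30),(.44,0,.30),(.43,.15,.30),(.44,.28,.30),(.465,.42,.26)],52)
E
```

```text
time_s: 51.8
eef_pos: [0.4322, -0.2762, 0.082]
tcp_rot: [-2.356, -2.061, -0.02]
contact_force: [0.3, -0.1, 0.3]
grip_width: 0.0118
finger_force: 97.8
time_s: 52.92
eef_pos: [0.4403, -0.2748, 0.2548]
tcp_rot: [2.182, 1.907, -0.358]
contact_force: [0.0, 0.7, -3.3]
grip_width: 0.0117
finger_force: 98.0
t 52.92 p [ 0.4403 -0.2748  0.2548] y [ 0.991 -0.133  0.006] z [-0.037 -0.323 -0.946] f [ 0.   0.7 -3.3] w 0.0117 ff 98.0 j [-0.68  0.5   1.24  2.01 -0.22  0.84  0.5 ]
wrist
[279.3 286.2] 1001 [221.8 -71.2]
[364.4 284.4] 1318 [220.7  28. ]
scene
[346.6 312.2] 324 [-174.4  130.1]
top
[408.5 195.3] 440 [ 69.2 294. ]
[398.5 287.6] 34 [63.9  9.6]
[401.2 307.4] 83 [ 77.2 -48.2]
(0.45, -0.15, 0.3) -> [ 0.101 -0.004 -0.087]
(0.44, 0, 0.3) -> [ 0.24  -0.034 -0.134]
(0.43, 0.15, 0.3) -> [ 0.379 -0.064 -0.182]
(0.44, 0.28, 0.3) -> [ 0.503 -0.071 -0.224]
(0.465, 0.42, 0.26) -> [ 0.65  -0.065 -0.233]
turn [-16.9  -0.1 -49.2]
```

The tray is empty, with four in the scoop (-3.3 N). Same carry and pour.

```bash
python3 -m crank '[0,0,0,0.005,0,-0.005,255, 0,0,0,0.02,-0.001,-0.017,255, 0,0,0,0.043,-0.002,-0.037,255, 0,0,0,0.071,-0.003,-0.061,255, 0,0,0,0.101,-0.004,-0.087,255, -1.3,0,-3.8,0.136,-0.012,-0.099,255, -2.6,0,-7.6,0.171,-0.02,-0.111,255, -4,0,-11.5,0.205,-0.027,-0.123,255, -5.2,0,-15.3,0.24,-0.034,-0.134,255, -6.5,0,-19,0.275,-0.042,-0.146,255, -7.8,0,-22.7,0.31,-0.05,-0.158,255, -9.1,0,-26.5,0.345,-0.057,-0.17,255, -10.4,0,-30.3,0.379,-0.064,-0.182,255, -11.7,0,-34,0.42,-0.067,-0.196,255, -13,0,-37.8,0.461,-0.069,-0.21,255, -14.3,0,-41.6,0.503,-0.071,-0.224,255, -15.6,0,-45.4,0.55,-0.069,-0.227,255, -16.9,0,-49.2,0.6,-0.067,-0.23,255, -16.9,0,-49.2,0.635,-0.065,-0.233,255, -16.9,0,-49.2,0.65,-0.065,-0.233,255]' 100
python3 - <<'E'
from h import *
st()
f=pour((.555,.329),-45)
wp([f(-19,.18),f(-10,.16),f(0,.14),f(10,.132),f(20,.13),f(30,.128),f(40,.125)])
w=read_camera("wrist");print([(g[0],g[1]) for g in greens(w)])
E
```

```text
time_s: 55.58
eef_pos: [0.465, 0.4216, 0.2584]
tcp_rot: [1.093, 2.612, -0.187]
contact_force: [0.5, -1.1, -2.8]
grip_width: 0.0116
finger_force: 98.0
t 55.58 p [0.465  0.4216 0.2584] y [ 0.712  0.702 -0.003] z [ 0.226 -0.234 -0.945] f [ 0.5 -1.1 -2.8] w 0.0116 ff 98.0 j [-1.51  0.61  0.79  1.61 -0.1   1.09  0.01]
[0.4657 0.4183 0.218 ] -> [ 0.01  -0.002  0.039]
[0.471  0.413  0.2172] -> [ 0.004 -0.002  0.042]
[0.4793 0.4047 0.217 ] -> [-0.007 -0.002  0.046]
[0.4899 0.3941 0.2264] -> [-0.025 -0.001  0.042]
[0.5025 0.3815 0.239 ] -> [-0.046 -0.001  0.036]
[0.5167 0.3673 0.2482] -> [-0.068 -0.001  0.034]
[0.532  0.352  0.2528] -> [-0.09  -0.001  0.037]
turn [0. 0. 0.]
[(array([222.2, 203.2]), 590), (array([266.8, 274.8]), 533), (array([343.5, 272.2]), 126), (array([371.6, 273.9]), 514), (array([289.2, 283.9]), 301)]
```

```bash
python3 -m crank '[0,0,0,0.011,-0.001,0.02,255, 0,0,0,0.011,-0.001,0.039,255, 0,9,0,0.004,-0.001,0.043,255, 0,14,0,-0.002,-0.001,0.045,255, 0,19,0,-0.007,-0.001,0.047,255, 0,24,0,-0.015,-0.001,0.046,255, 0,29,0,-0.024,-0.001,0.043,255, 0,34,0,-0.034,-0.001,0.04,255, 0,39,0,-0.045,-0.001,0.037,255, 0,39,0,-0.045,-0.001,0.037,255, 0,44,0,-0.056,-0.001,0.035,255, 0,49,0,-0.067,-0.001,0.034,255, 0,54,0,-0.078,-0.001,0.035,255, 0,59,0,-0.089,-0.001,0.037,255, 0,59,0,-0.089,-0.001,0.037,255, 0,59,0,-0.089,-0.001,0.037,255]' 100
python3 - <<'E'
from h import *
wp([(.5,.37,.30),(.45,.38,.32)])
E
python3 -m crank '[0,0,0,0.028,-0.004,-0.006,255, 0,-6,0,0.056,-0.009,-0.012,255, 0,-15,0,0.075,-0.02,-0.006,255, 0,-24,0,0.101,-0.038,0,255, 0,-33,0,0.101,-0.038,0,255, 0,-40,0,0.101,-0.038,0,255, 0,-40,0,0.101,-0.038,0,255]' 100
python3 - <<'E'
from h import *
st()
for c in ["wrist","top","scene"]:
    w=read_camera(c);cv2.imwrite("pics/24%s.png"%c,w["img"][:,:,::-1]);print(c)
    for g in greens(w):
        p=unproj(w,g[0],.0755)[:2]
        if np.hypot(*(p-[.597,.287]))<.16 or c=="top" and 330<g[0][0]<440: print(g[0],g[1],p.round(3),"r",np.hypot(*(p-[.597,.287])).round(3))
E
```

```text
time_s: 57.62
eef_pos: [0.5315, 0.3512, 0.2544]
tcp_rot: [-0.958, -2.283, -0.347]
contact_force: [-0.8, -0.2, -1.9]
grip_width: 0.0119
finger_force: 98.1
(0.5, 0.37, 0.3) -> [ 0.056 -0.009 -0.012]
(0.45, 0.38, 0.32) -> [ 0.102 -0.038 -0.   ]
turn [0. 0. 0.]
time_s: 58.5
eef_pos: [0.4473, 0.3829, 0.3201]
tcp_rot: [-1.203, -2.899, -0.002]
contact_force: [-0.8, -0.1, -1.9]
grip_width: 0.0115
finger_force: 98.1
t 58.5 p [0.4473 0.3829 0.3201] y [0.708 0.706 0.   ] z [-0.002  0.003 -1.   ] f [-0.8 -0.1 -1.9] w 0.0115 ff 98.1 j [-1.2   0.38  0.56  1.63 -0.22  1.19  0.2 ]
wrist
[413.2 301.1] 155 [0.599 0.371] r 0.084
top
[408.5 195.4] 437 [ 0.732 -0.362] r 0.663
[189.6 216. ] 39 [0.679 0.28 ] r 0.083
[172.8 236.8] 31 [0.619 0.328] r 0.046
[158.5 244.6] 36 [0.596 0.369] r 0.082
[203.2 252.6] 32 [0.571 0.239] r 0.055
[163.3 254.5] 34 [0.567 0.355] r 0.074
[209.5 258.1] 30 [0.555 0.22 ] r 0.079
[172.  267.8] 32 [0.528 0.329] r 0.08
[189.  271.9] 36 [0.516 0.279] r 0.081
[177.8 293. ] 47 [0.456 0.31 ] r 0.143
scene
[219.9 219.5] 80 [0.584 0.366] r 0.08
[266.9 217.9] 35 [0.683 0.288] r 0.086
[186.9 244.2] 40 [0.45  0.302] r 0.147
```

All eight media are in the bowl. Next is the hook: refine its line and work out waypoints.

```bash
python3 - <<'E'
from h import *
t=read_camera("top");st()
print("upright top",unproj(t,(337/2.6+139.7,3/2.6+179.7),.244).round(4))
for q in cut_out("top","hook_stand")[:1]:
    ys,xs=np.nonzero(q["region"]);print(q["score"],q["rect"])
    for r in range(ys.min(),ys.max()+1,5):
        x=xs[ys==r];print(r,x.min(),x.max(),unproj(t,(x.mean(),r),.232).round(4)[:2])
s=cut_out("scene","hook_stand")[:1]
print(local([.56,.063,.32],yaw=0))
wp([(.46,.30,.32),(.47,.18,.32),(.52,.10,.32),(.56,.063,.32)],-45)
E
```

```text
t 58.7 p [0.452  0.3773 0.3196] y [ 0.716  0.698 -0.001] z [-0.002  0.    -1.   ] f [ 0.7 -1.2 -2.2] w 0.0116 ff 98.1 j [-1.19  0.39  0.57  1.63 -0.22  1.19  0.2 ]
upright top [0.7392 0.0296 0.244 ]
0.91 [278.4, 201.6, 24.0, 51.3]
177 268 271 [0.7524 0.0303]
182 267 273 [0.7392 0.0291]
187 269 275 [0.7259 0.0239]
192 268 287 [0.7125 0.0097]
197 266 289 [0.6993 0.0098]
202 267 288 [0.6862 0.0098]
207 270 283 [0.6731 0.0125]
212 271 271 [0.6603 0.0267]
217 271 271 [0.6472 0.0267]
222 271 271 [0.6342 0.0268]
227 270 271 [0.6213 0.0281]
(array([-0.3002, -0.1419, -0.0007]), array([-0.1, -0. , 44.2]))
(0.46, 0.3, 0.32) -> [-0.061 -0.048 -0.001]
(0.47, 0.18, 0.32) -> [-0.154 -0.125 -0.001]
(0.52, 0.1, 0.32) -> [-0.246 -0.145 -0.001]
(0.56, 0.063, 0.32) -> [-0.3   -0.142 -0.001]
turn [-0.   0.1 45. ]
```

```bash
python3 -m crank '[0,0,5,-0.03,-0.024,0,255, 0,0,10,-0.061,-0.048,0,255, 0,0,18,-0.1,-0.08,0,255, 0,0,26,-0.13,-0.105,0,255, 0,0,34,-0.154,-0.125,0,255, 0,0,40,-0.2,-0.135,0,255, 0,0,44.2,-0.246,-0.145,0,255, 0,0,44.2,-0.28,-0.143,0,255, 0,0,44.2,-0.3,-0.142,0,255, 0,0,44.2,-0.3,-0.142,0,255, 0,0,44.2,-0.3,-0.142,0,255]' 100
python3 - <<'E'
from h import *
st();print(local([.56,.062,.25],yaw=0),local([.647,.062,.25],yaw=0))
w=read_camera("wrist");cv2.imwrite("pics/w25.png",w["img"][:,:,::-1])
t=read_camera("top");cv2.imwrite("pics/t25.png",t["img"][:,:,::-1])
for c in ("scene","top"):
    read_camera(c)
    for q in cut_out(c,"scoop")[:1]:
        m=q["region"].astype(np.uint8);cs,_=cv2.findContours(m,0,2);k=max(cs,key=cv2.contourArea);print(c,q["score"],q["rect"],cv2.approxPolyDP(cv2.convexHull(k),4,True)[:,0].tolist())
E
```

```text
time_s: 60.18
eef_pos: [0.5593, 0.0649, 0.3193]
tcp_rot: [-2.217, -2.223, 0.002]
contact_force: [0.1, -0.2, -1.4]
grip_width: 0.0119
finger_force: 98.0
t 60.17 p [0.5593 0.0649 0.3193] y [ 1.     0.003 -0.002] z [-0.002  0.    -1.   ] f [ 0.1 -0.2 -1.4] w 0.0119 ff 98.0 j [-0.82  0.38  0.83  1.7  -0.3   1.19  0.09]
(array([-0.0029,  0.0009,  0.0693]), array([-0.1, -0. ,  0.2])) (array([-0.0032,  0.0879,  0.0691]), array([-0.1, -0. ,  0.2]))
scene 0.7 [285.5, 213.6, 57.3, 17.1] [[260, 206], [315, 212], [287, 223]]
top 0.68 [274.6, 249.2, 41.7, 34.6] [[296, 236], [295, 266], [255, 266], [259, 232]]
```

```bash
python3 -m crank '[0,0,0,-0.003,0,0.035,255, 0,0,0,-0.003,0,0.069,255, 0,0,0,-0.003,0,0.069,255, 0,0,0,-0.003,0.02,0.069,255, 0,0,0,-0.003,0.035,0.069,255, 0,0,0,-0.003,0.045,0.069,255, 0,0,0,-0.003,0.055,0.069,255, 0,0,0,-0.003,0.055,0.069,255]' 100
python3 -c "
from h import *
st()"
```

```text
time_s: 61.48
eef_pos: [0.6152, 0.062, 0.2507]
tcp_rot: [2.218, 2.225, -0.001]
contact_force: [-0.1, 0.4, -1.8]
grip_width: 0.0117
finger_force: 98.1
t 61.48 p [0.6152 0.062  0.2507] y [ 1.     0.003 -0.001] z [-0.001 -0.001 -1.   ] f [-0.1  0.4 -1.8] w 0.0117 ff 98.1 j [-0.69  0.56  0.76  1.64 -0.42  1.11  0.18]
```

```bash
python3 -m crank '[0,0,0,0,0.01,0,255, 0,0,0,0,0.02,0,255, 0,0,0,0,0.028,0,255, 0,0,0,0,0.033,0,255, 0,0,0,0,0.033,0,255, 0,0,0,0,0.033,0.01,255, 0,0,0,0,0.033,0.018,255, 0,0,0,0,0.033,0.022,255, 0,0,0,0,0.033,0.022,255]' 100
python3 -c "
from h import *
st()"
```

```text
time_s: 62.6
eef_pos: [0.6473, 0.0621, 0.2279]
tcp_rot: [-2.217, -2.225, 0.003]
contact_force: [-0.4, -0.4, -1.5]
grip_width: 0.0117
finger_force: 98.1
t 62.6 p [0.6473 0.0621 0.2279] y [ 1.     0.003 -0.002] z [-0.002 -0.001 -1.   ] f [-0.4 -0.4 -1.5] w 0.0117 ff 98.1 j [-0.64  0.64  0.73  1.57 -0.46  1.11  0.2 ]
```

```bash
python3 -m crank '[0,0,0,0,0,0.002,255, 0,0,0,0,0,0.004,255, 0,0,0,0,0,0.004,255]' 100;  python3 -m crank '[0,0,0,0,0,0.001,255, 0,0,0,0,0,0.002,255, 0,0,0,0,0,0.002,255]' 100
```

```text
time_s: 62.98
eef_pos: [0.6475, 0.0621, 0.2243]
tcp_rot: [-2.217, -2.225, 0.002]
contact_force: [0.2, 0.7, -1.1]
grip_width: 0.0116
finger_force: 98.1
time_s: 63.35
eef_pos: [0.6478, 0.0621, 0.2231]
tcp_rot: [-2.218, -2.225, 0.001]
contact_force: [-2.0, 1.2, 4.1]
grip_width: 0.0118
finger_force: 99.0
```

The handle touches the hook (4 N upward). I'll let go gently and back off upward.

```bash
python3 -m crank '[0,0,0,0,0,-0.0005,225, 0,0,0,0,0,-0.0005,200, 0,0,0,0,0,-0.0005,160, 0,0,0,0,0,-0.0005,130, 0,0,0,0,0,-0.0005,130, 0,0,0,0,0,-0.02,130, 0,0,0,0,0,-0.05,130, 0,0,0,0,0,-0.1,130, 0,0,0,0,0,-0.1,130, 0,0,0,0,0,-0.1,130, 0,0,0,0,0,-0.1,130]' 20
python3 - <<'E'
from h import *
import time
st();w=read_camera("scene");cv2.imwrite("pics/s26.png",w["img"][:,:,::-1])
for c in ("scene","top"):
    read_camera(c)
    for q in cut_out(c,"scoop")[:1]:
        m=q["region"].astype(np.uint8);cs,_=cv2.findContours(m,0,2);k=max(cs,key=cv2.contourArea);print(c,q["score"],q["rect"],cv2.minAreaRect(k),cv2.approxPolyDP(cv2.convexHull(k),3,True)[:,0].tolist())
    w=read_camera(c)
    # predicted scoop corners when hung level: origin (.647, .028-.013, .144), x->-y
    o=np.array([.647,.015,.144])
    for n,(x,y,z) in dict(lipL=(60,42,0),lipR=(60,-42,0),bL=(-55,42,0),bR=(-55,-42,0),tL=(-55,42,40),tR=(-55,-42,40),hb=(-80,0,94),hf=(44,0,94)).items():
        print(n,proj(w,o+np.array([y,-x,z])/1000).round(0),end=" ")
    print()
E
```

```text
time_s: 64.72
eef_pos: [0.6471, 0.0623, 0.3216]
tcp_rot: [-2.217, -2.224, 0.004]
contact_force: [0.4, 0.8, 1.2]
grip_width: 0.0419
finger_force: 0.0
t 64.72 p [0.6471 0.0623 0.3216] y [ 1.     0.003 -0.003] z [-0.003 -0.001 -1.   ] f [0.4 0.8 1.2] w 0.0419 ff 0.0 j [-0.66  0.56  0.78  1.46 -0.4   1.29  0.15]
scene 0.83 [319.4, 229.8, 60.2, 44.4] ((318.6340637207031, 228.05154418945312), (45.487510681152344, 51.07191467285156), 66.03751373291016) [[351, 238], [324, 250], [295, 234], [291, 217], [305, 210], [337, 208]]
lipL [352. 238.] lipR [323. 251.] bL [319. 221.] bR [291. 232.] tL [319. 206.] tR [290. 217.] hb [297. 187.] hf [332. 204.] 
top 0.64 [277.2, 220.7, 46.5, 33.6] ((278.7814025878906, 220.3161163330078), (32.975624084472656, 43.81376266479492), 87.79740142822266) [[260, 207], [299, 207], [301, 235], [258, 236]]
lipL [300. 207.] lipR [300. 237.] bL [258. 208.] bR [258. 238.] tL [257. 205.] tR [257. 236.] hb [244. 217.] hf [293. 216.]
```

The scoop hangs level; its corners match the prediction within 1–2 px. Now the button, with the fingers shut.

```bash
python3 -m crank '[0,0,0,0,0,-0.03,130, 0,0,0,0,-0.05,-0.03,255, 0,0,0,0.02,-0.1,-0.03,255, 0,0,0,0.06,-0.14,-0.02,255, 0,0,0,0.11,-0.17,0,255, 0,0,0,0.16,-0.19,0.03,255, 0,0,0,0.21,-0.1905,0.07,255, 0,0,0,0.25,-0.1905,0.11,255, 0,0,0,0.25,-0.1905,0.16,255, 0,0,0,0.25,-0.1905,0.2,255, 0,0,0,0.25,-0.1905,0.22,255, 0,0,0,0.25,-0.1905,0.22,255]' 20
python3 - <<'E'
from h import *
st();w=read_camera("wrist")
print([(g[0],g[1],unproj(w,g[0],.072).round(4)) for g in greens(w)]);s=observe();print(proj(w,[*s["eef_pos"][:2],.072]))
E
```

```text
time_s: 66.58
eef_pos: [0.4559, 0.3109, 0.102]
tcp_rot: [-2.218, -2.224, 0.004]
contact_force: [0.2, 0.2, -0.2]
grip_width: -0.0002
finger_force: 0.0
t 66.58 p [0.4559 0.3109 0.102 ] y [ 1.     0.003 -0.002] z [-0.002 -0.002 -1.   ] f [ 0.2  0.2 -0.2] w -0.0002 ff 0.0 j [-1.12  0.62  0.59  1.92 -0.49  0.75 -0.24]
[(array([636., 169.]), 110, array([0.587 , 0.3652, 0.072 ])), (array([596.9, 198.2]), 1503, array([0.5734, 0.3527, 0.072 ])), (array([318.2, 273.5]), 1895, array([0.4548, 0.3175, 0.072 ])), (array([505. , 265.1]), 119, array([0.5387, 0.3219, 0.072 ])), (array([457.9, 353.2]), 707, array([0.5225, 0.276 , 0.072 ])), (array([554.7, 416. ]), 1257, array([0.5758, 0.2391, 0.072 ]))]
[322.42239837 285.74660046]
```

```bash
python3 -m crank '[0,0,0,0.002,-0.002,0.01,255, 0,0,0,0.002,-0.002,0.022,255, 0,0,0,0.002,-0.002,0.03,255, 0,0,0,0.002,-0.002,0.033,255, 0,0,0,0.002,-0.002,0.0345,255, 0,0,0,0.002,-0.002,0.0355,255, 0,0,0,0.002,-0.002,0.0355,255]' 20
```

```text
time_s: 67.5
eef_pos: [0.4539, 0.3134, 0.0676]
tcp_rot: [-2.217, -2.224, 0.002]
contact_force: [-3.1, -0.2, 7.7]
grip_width: -0.0001
finger_force: 3.8
```

```bash
python3 -m crank '[0,0,0,0,0,0.001,255, 0,0,0,0,0,0.0015,255, 0,0,0,0,0,0.0015,255]' 20; python3 -m crank '[0,0,0,0,0,-0.03,255, 0,0,0,0,0,-0.08,255, 0,0,0,0,0,-0.14,255, 0,0,0,0,0,-0.16,255, 0,0,0,0,0,-0.16,255, 0,0,0,0,0,-0.16,255]' 20
python3 - <<'E'
from h import *
st()
w=read_camera("top")
for g in greens(w):
    p=unproj(w,g[0],.0755)[:2]
    if np.hypot(*(p-[.597,.287]))<.16: print(g[0],p.round(3),"r",np.hypot(*(p-[.597,.287])).round(3))
for q in cut_out("top","scoop")[:1]: print(q["score"],q["rect"])
for n,z in [("small_collar",.117),("large_collar",.094)]: print(n,seen("top",n,z,2),seen("wrist",n,z,1))
E
```

```text
time_s: 67.88
eef_pos: [0.4539, 0.3135, 0.0673]
tcp_rot: [-2.216, -2.223, 0.001]
contact_force: [-6.9, -2.6, 22.0]
grip_width: -0.0001
finger_force: 10.9
time_s: 68.62
eef_pos: [0.4536, 0.3131, 0.2244]
tcp_rot: [-2.217, -2.225, 0.004]
contact_force: [-0.1, -0.7, -0.5]
grip_width: 0.0004
finger_force: 0.0
t 68.62 p [0.4536 0.3131 0.2244] y [ 1.     0.003 -0.002] z [-0.002 -0.001 -1.   ] f [-0.1 -0.7 -0.5] w 0.0004 ff 0.0 j [-1.23  0.45  0.72  1.84 -0.35  0.98 -0.36]
[189.7 215.9] [0.68 0.28] r 0.083
[172.8 236.8] [0.619 0.328] r 0.046
[158.5 244.8] [0.596 0.369] r 0.082
[203.1 252.5] [0.572 0.239] r 0.054
[163.3 254.5] [0.567 0.355] r 0.074
[209.5 258.1] [0.555 0.22 ] r 0.079
[172.1 268. ] [0.528 0.328] r 0.081
[189.  271.9] [0.516 0.279] r 0.081
[177.6 293.1] [0.455 0.311] r 0.144
0.63 [273.4, 222.2, 57.2, 32.3]
small_collar [(0.62, array([276.5, 190.5]), 'circ mm', 742.6, 22.0, 'r', 47.8)] [(0.63, array([538. , 266.4]), 'circ mm', 595.1, 291.9, 'r', 22.6)]
large_collar [] [(0.86, array([515.1, 253.1]), 'circ mm', 590.1, 291.0, 'r', 25.2)]
```

```bash
python3 -c "
from workcell import *
print(sign_off())"
```

```text
the job is handed in; nothing more can be done
None
```

The job is handed in at about 69 s of robot time: all three rings are seated on the spindle in order, all eight media are in the bowl, the scoop hangs level on the hook, and the start button was pressed right in. `sign_off` returned no verdict.

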